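# Prop open the guard of a welding control unit and turn its trim knob home

### The job

Prop the control unit's spring-loaded clear cover open with the loose prop bar, laid level across the two notched posts and down in both notches with its tab outside one post, so that the cover leans on it by itself. Then turn the knob under the cover clockwise until you feel it come home against its stop. Be gentle: lay the bar down softly, don't strain the cover or posts, don't squeeze the knob hard or force it past its stop, and leave the other things on the bench where they are.

Things in the scene. Friction and masses are not known exactly. Their poses are not given: they have to be found in the camera images.
- unit: grey control box fixed to the bench, 210 x 180 mm (x, y), flat deck 45 mm above the bench. Origin: centre of its underside on the bench; x points from its open front to the hinge side, z up. In its frame: hinge line along y at x 90, z 97 mm, on a back wall 120 wide; knob axis at x -28, y 0; two dark steel notched posts (see the slot points) just outside the cover's side edges
- slot_left (a point): centre of the bar's section when seated in the notch of the post on the unit's +y side: x 70, y 74, z 157 mm in the unit's frame, axes alike. Post 39 to 44 long in x, 16 thick in y, top z 172. The notch is open above: straight slot 17 wide, floor at z 151, sides straight to z 157 or so, flaring to about 32 at the mouth (z 170)
- slot_right (a point): the same point in the like notch of the post on the unit's -y side (y -74 mm)
- cover (a joint): cover angle, rad: 0 closed (level), grows as its front edge swings up and back to the unit's +x; hard stop at 1.48. Spring and weight always pull it shut with about 0.15 N m (1 N at the front edge, 2 to 3 N near the posts). It leans on the seated bar at about 1.36, and stands at about 1.41 on a bar held just clear above the notches
- cover_hinge (a point): middle of the cover's hinge line; axes turn with the cover. The cover is a clear plate 175 mm from hinge to front edge, 122 wide, 4 thick, aluminium edged, 130 g; its underside lies in the hinge plane
- cover_edge (a point): middle of the cover's front edge at the underside, 175 mm from the hinge; here a lip 4 mm thick hangs 6 mm below the underside. Closed, the underside is 52 mm above the deck; front and sides are open below it, so the bar fits in under it between the knob and the lip (31 mm of room along x)
- knob (a joint): knob angle, rad: grows clockwise seen from above, starts at 0.2 to 0.6; firm stop, to be felt, between 1.5 and 1.75. Takes 0.1 to 0.25 N m to turn, stays where left. Pinched with 30 N and turned slowly until the twist passes 0.35 N m it is home and unharmed; a squeeze over 60 N a pad or forcing past the stop harms it. At 0 its grip bar lies along the unit's x
- knob_grip (a point): on the knob's axis at the height to grip, 79 mm above the bench (30 mm above the foot of the knob). Black knob: 44 mm disc 8 mm high, with an upright grip bar on it 42 long, 14 thick, 30 high, top 8 mm above this point; the point's x axis runs along the bar and turns with it
- prop: loose steel prop, about 160 g: 12 mm square bar 260 mm long with an upright flat grip tab on one end, lying flat on the bench, tab up. Origin on the bar's axis, 6 mm above its underside; x along the bar: plain tip at x +100, tab end at x -160 mm; z up. To be seated tab up with its origin about midway between the posts, tab beyond either one
- prop_grip (a point): middle of the grip tab, at x -137, z +24 mm in the prop's frame. Tab 46 mm long (along x), 12 mm thick (along y), its top 46 mm above the bar's axis; pinch it across its thickness
- hammer: bystander: hammer about 220 mm long, lying; origin at its underside
- brush: bystander: wire brush about 200 mm long, lying in front of the robot
- nozzle: bystander: copper nozzle, 26 mm wide, 50 mm tall, upright; origin at its foot
- coupon_a: bystander: flat steel plate 70 x 50 x 10 mm; origin under its centre
- angle_iron: bystander: piece of angle steel 90 x 45 x 40 mm; origin under it
- spray: bystander: spray can 64 mm wide, 170 mm tall, upright; origin at its foot
- mug: bystander: mug 80 mm wide, 90 mm tall; origin at its foot

How it is judged:
By the outcome, as a careful person would: the job done as asked, in the order asked, and still so for the second after the job is handed in, with the robot touching nothing.
It also fails if it takes over 72 s, if anything falls off the work surface, if the arm or the gripper's body presses on something with over 40 N, if the wrist force passes 120 N, or if a joint passes its speed limit or range.

### The arm

A 6-joint arm with a two-finger parallel gripper is mounted at the origin on the work surface. World frame = base frame: x ahead of the robot, y to its left, z up, the work surface at z = 0. Lengths are in m, angles in degrees, forces in N, time in s.
With the tool pointing down it reaches from about 0.4 to 0.825 m from the base axis. Payload 7 kg.
Tool frame: the origin (TCP) lies midway between the tips of the shut fingers; the grasp point (between the pads) lies 19 mm behind it; z points along the fingers, y is the line along which they close (so a half turn about z gives the same grasp; the last joint's range is limited). The gripper opens to 88 mm and grips with 3 to 60 N. Pads are 19 mm wide; open, the fingers measure 130 mm over their backs; the gripper's body (78 mm by 193 mm) begins 47 mm behind the grasp point.
Start: joints at [-47.091, 20.546, 0.682, 0, -70.136, -16.507], TCP at [0.3, -0.605, 0.227] pointing down, gripper open.
Joint ranges: [-176.03, 176.03], [-82.01, 121.73], [-58.28, 71.71], [-173.87, 95.51], [-174.79, -0.11], [-173.66, 173.66]. Speed limits (degrees/s): [136.94, 136.94, 172.46, 180, 180, 180].

### API

Orientations are given as [roll, pitch, yaw] about the fixed x, y, z axes, in that order (R = Rz(yaw) Ry(pitch) Rx(roll)).
In Python, from plant import ctrl gives the robot as it stands. The module is installed in compiled form; this text tells all that it offers.
- The arm moves only by the tool send_rows, never from a script. Its argument "plan" is a list that holds one entry, the list of rows, each a list of 6 numbers: the shift along the tool's x, y, z in cm, then the turn, a rotation vector about the tool's x, y, z in degrees. A call has 1 to 8 rows; each row is the pose to reach, as a shift and turn from the pose commanded when the call began, along the tool's axes at that moment; what a row does not reach only later rows make up. A row lasts 1/12 s, in which the tool goes at most 41.7 mm and 7.16 degrees, less where a joint would pass 70% of its speed; a pose out of reach is approached as far as the arm can. A call with a gripper value outside its range is refused whole. "fingers" is the opening, from 0 (shut) to 1 (fully open), set as the call begins (left out, the last holds). The fingers move at their own pace and stop on an object; the grip force is fixed at half the most. Time passes only in rows, so rows that repeat a pose let the fingers close. It gives the time, the measured TCP pose, the force, the opening and the grip force at its end, in the units of the state.
- ctrl.get_obs(): the state, without advancing time (a new reading comes with each control period).
- ctrl.snapshot(name): name is "scene" or "side" or "wrist"; returns a dict with "img" (420x560x3 uint8, red, green, blue), "K" (3x3 intrinsics, pixels), "pose" (4x4, takes a point from camera to world coordinates). Camera axes: x right, y down, z forward; pixel columns grow to the right and rows downward; lengths in m; the calibration is good to about 2 mm. The wrist camera is an equidistant fisheye: a pixel r from the principal point sees the ray r / f radians off the axis. A picture is of the moment at which its call begins. There is no depth.
- ctrl.close_job(): hands the job in; it is judged then, once.
The state is a dict: "clock": time; "joint_pos": joint angles; "qvel": joint speeds; "tau": joint torques, N m; "tool_pos": TCP position; "orientation": TCP orientation; "force": force on the tool from outside, world axes, zero at the start; "moment": the same for the moment, N m; "opening": finger opening in m; "gripper_force": force on a finger pad.
Only numpy, scipy, OpenCV 4.12 (cv2) and the standard library are available. Lean on these libraries where they do the work, as an engineer would, in place of code of your own. Each camera call takes 0.05 s, during which the arm holds its last target. There are 200 camera calls.

## Working session

There is one attempt and no reset: what is moved stays moved. The work goes in short steps, Python scripts to look and compute and a tool call to move; the robot and the scene stay as the last step left them, time stands still between calls to the robot, and variables do not carry over. Pictures are saved under pics/ and viewed, at most 10 in all, crops included, and the job is handed in when it is done.

Besides the shell and the picture viewer there is one more tool, called by a JSON object that holds its "op" and its "data", one argument or row to a line. send_rows: Moves the arm, as the interface text tells. Its arguments: {"type":"object","properties":{"plan":{"type":"array","items":{"type":"array","items":{"type":"array","items":{"type":"number"}}}},"fingers":{"type":"number"}},"required":["plan"]}

```bash
mkdir -p pics; cat > h.py <<'E'
import numpy as np, cv2
from scipy.spatial.transform import Rotation as R
from plant import ctrl
def snap(n,f=None):
    s=ctrl.snapshot(n)
    if f: cv2.imwrite('pics/'+f,s['img'][:,:,::-1])
    return s
def ray(s,u,v):
    K,P=s['K'],s['pose']; d=np.array([(u-K[0,2])/K[0,0],(v-K[1,2])/K[1,1],1.])
    return P[:3,3],P[:3,:3]@d
def onz(s,u,v,z):
    o,d=ray(s,u,v); return o+d*(z-o[2])/d[2]
def proj(s,p):
    P=s['pose'];c=P[:3,:3].T@(np.asarray(p)-P[:3,3]);K=s['K'];return (K[:2,:2]@(c[:2]/c[2])+K[:2,2])
def goto(pos,rpy,obs=None):
    "shift cm and rotvec deg in the tool frame"
    o=obs or ctrl.get_obs(); A=R.from_euler('xyz',o['orientation'],degrees=True)
    B=R.from_euler('xyz',rpy,degrees=True)
    return np.round(A.inv().apply(np.asarray(pos)-o['tool_pos'])*100,2),np.round((A.inv()*B).as_rotvec(degrees=True),2)
E
python3 - <<'E'
from h import *
import pickle
d={}
for n in ['scene','side','wrist']:
    s=snap(n,n+'.png'); d[n]=s; print(n,s['K'].round(1).tolist(),s['pose'].round(3).tolist())
pickle.dump(d,open('s0.pkl','wb'))
o=ctrl.get_obs();print(o)
a=cv2.resize(d['scene']['img'],(800,600));cv2.imwrite('pics/scene_b.png',a[:,:,::-1])
a=cv2.resize(d['side']['img'],(800,600));cv2.imwrite('pics/side_b.png',a[:,:,::-1])
E
```

```text
scene [[433.0, 0.0, 276.8], [0.0, 433.0, 207.1], [0.0, 0.0, 1.0]] [[0.67, 0.489, -0.559, 1.119], [0.742, -0.424, 0.519, -0.52], [0.017, -0.762, -0.647, 0.736], [0.0, 0.0, 0.0, 1.0]]
side [[473.5, 0.0, 276.1], [0.0, 473.5, 208.5], [0.0, 0.0, 1.0]] [[-0.912, -0.313, 0.264, 0.328], [-0.409, 0.717, -0.564, 0.496], [-0.013, -0.623, -0.782, 0.819], [0.0, 0.0, 0.0, 1.0]]
wrist [[325.2, 0.0, 280.0], [0.0, 325.2, 206.9], [0.0, 0.0, 1.0]] [[-0.444, 0.852, 0.276, 0.225], [0.896, 0.422, 0.138, -0.642], [0.001, 0.309, -0.951, 0.384], [0.0, 0.0, 0.0, 1.0]]
{'clock': 0.15, 'joint_pos': array([-4.70929335e+01,  2.05822301e+01,  6.45261117e-01, -1.41863159e-02,
       -7.01361330e+01, -1.65072425e+01]), 'qvel': array([ 0.01479897, -0.20318002,  0.10564234,  0.07161311,  0.01894025,
        0.07817995]), 'tau': array([-3.12660759e-04, -5.83274996e+01,  2.93289828e+01,  7.00123116e+00,
        8.67829425e-03, -1.08274448e-04]), 'tool_pos': array([ 0.29993465, -0.60428173,  0.22583252]), 'orientation': array([ 1.79926121e+02, -7.98466220e-03, -1.53605000e+02]), 'force': array([-0.04120957,  0.33851521, -0.02117666]), 'moment': array([ 0.00721289,  0.01271631, -0.05707093]), 'gripper_force': 0.0, 'opening': 0.08756446598710882}
```

View pics/scene_b.png

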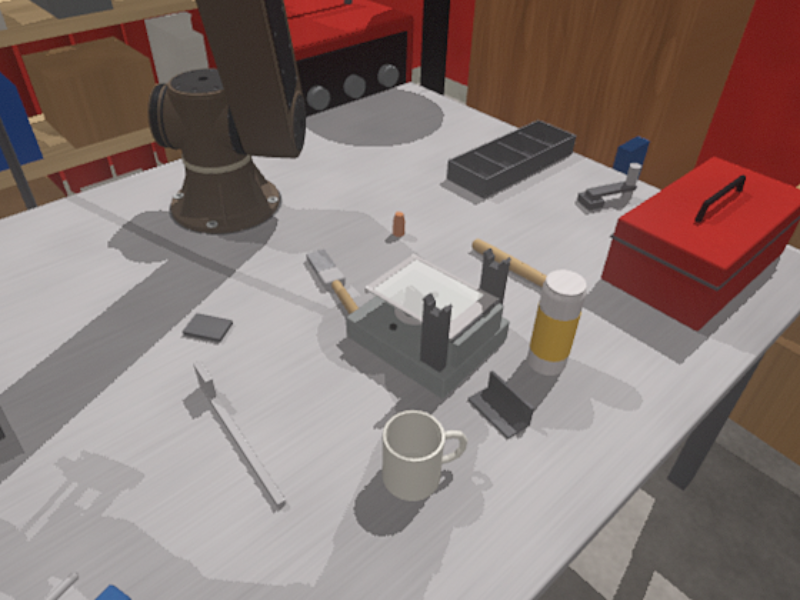

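View pics/side_b.png

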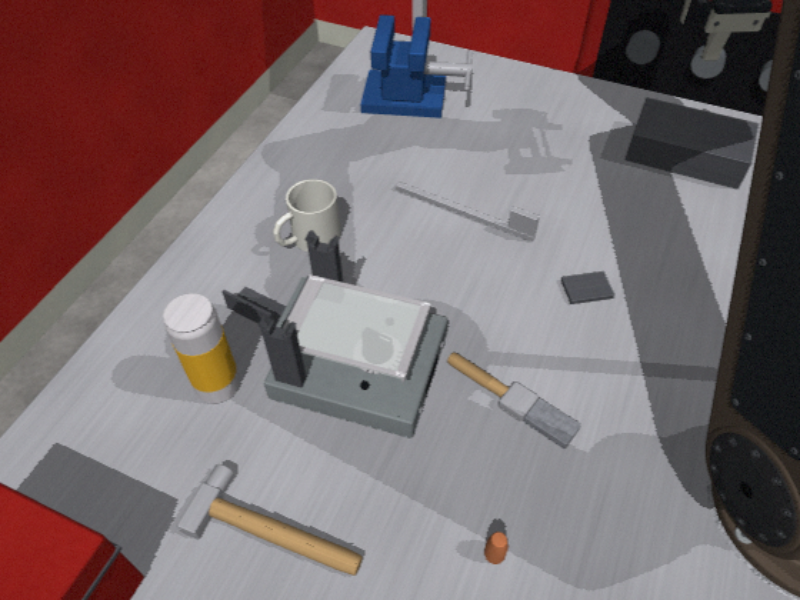

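```bash
python3 - <<'E'
import pickle,cv2,numpy as np
d=pickle.load(open('s0.pkl','rb'))
def t(n,x,y,w=133,h=100): 
    a=d[n]['img'][y:y+h,x:x+w]; a=cv2.resize(a,(400,300),interpolation=cv2.INTER_CUBIC)
    for i in range(0,w,20): cv2.putText(a,str(x+i),(i*3,8),0,.3,(255,0,0)); cv2.line(a,(i*3,10),(i*3,14),(255,0,0))
    for i in range(0,h,20): cv2.putText(a,str(y+i),(0,i*3+4),0,.3,(255,0,0))
    return a
m=np.vstack([np.hstack([t('scene',237,172),t('side',183,205)]),np.hstack([t('scene',120,252),t('side',265,95)])])
cv2.imwrite('pics/m1.png',m[:,:,::-1])
E
```

```text
(no output)
```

View pics/m1.png

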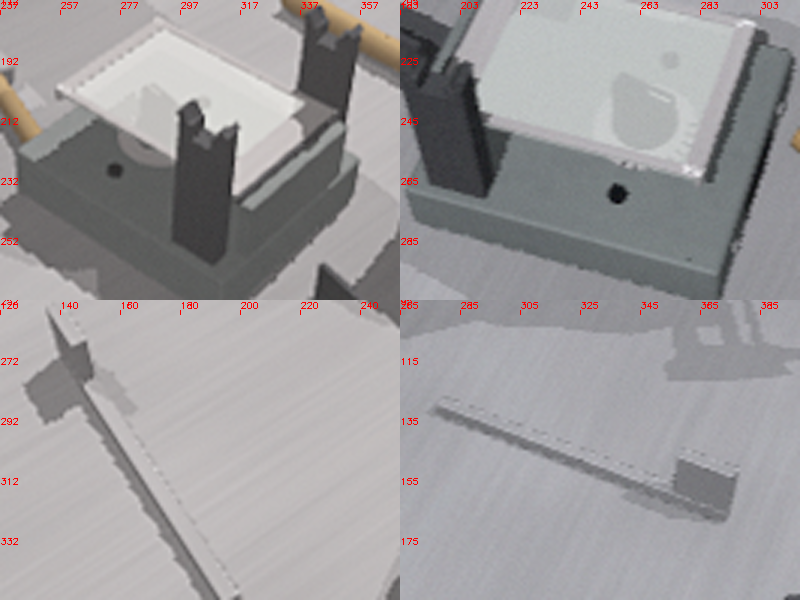

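```bash
python3 - <<'E'
from h import *
import pickle
d=pickle.load(open('s0.pkl','rb'))
def T(k,x,y):
    n,x0,y0,tx,ty={'a':('scene',237,172,0,0),'b':('side',183,205,400,0),'c':('scene',120,252,0,300),'e':('side',265,95,400,300)}[k]
    return d[n],x0+(x-tx)/3.0075,y0+(y-ty)/3.
pts=[('b',718,270,-105,90,45),('b',790,48,-105,-90,45),('b',407,190,105,90,45),
('a',18,153,-105,-90,45),('a',222,275,105,-90,45),('a',357,160,105,90,45)]
W=[];U=[]
for k,x,y,ux,uy,uz in pts:
    p=onz(*T(k,x,y),uz/1000);W.append(p);U.append([ux/1e3,uy/1e3,uz/1e3]);print(k,p.round(4))
W=np.array(W);U=np.array(U)
Ro,_=R.align_vectors(W-W.mean(0),U-U.mean(0)); Ro=R.from_euler('z',Ro.as_euler('xyz')[2])
t=W.mean(0)-Ro.apply(U.mean(0));print('yaw',Ro.as_euler('xyz',True)[2],'t',t,'res',((W-t-Ro.apply(U))*1e3).round(1).tolist())
f=lambda x,y,z:t+Ro.apply([x/1e3,y/1e3,z/1e3])
for q in [(70,74,172),(70,-74,172),(90,0,97),(-85,0,97),(-28,0,79)]:
    print(q,f(*q).round(4),proj(d['scene'],f(*q)).round(1),proj(d['side'],f(*q)).round(1))
print('prop')
for k,x,y,z in [('c',93,380,.012),('c',228,597,.012),('e',440,404,.012),('e',672,490,.012),('e',709,463,.052),('e',722,520,0)]:
    print(k,x,y,onz(*T(k,x,y),z).round(4))
E
```

```text
b [0.4855 0.1123 0.045 ]
b [ 0.5073 -0.0626  0.045 ]
b [0.688  0.1396 0.045 ]
a [ 0.5132 -0.0653  0.045 ]
a [ 0.709  -0.0364  0.045 ]
a [0.6938 0.1301 0.045 ]
yaw 7.076736037629569 t [5.99483192e-01 3.63042424e-02 5.55111512e-17] res [[1.3, -0.3, -0.0], [0.9, 3.4, -0.0], [-4.6, 1.1, -0.0], [6.9, 0.7, -0.0], [-5.7, 3.7, -0.0], [1.2, -8.5, -0.0]]
(70, 74, 172) [0.6598 0.1184 0.172 ] [348.1 177.4] [193.9 225.2]
(70, -74, 172) [ 0.6781 -0.0285  0.172 ] [306.8 210. ] [225.  164.8]
(90, 0, 97) [0.6888 0.0474 0.097 ] [332.7 223.6] [205.4 216.4]
(-85, 0, 97) [0.5151 0.0258 0.097 ] [272.6 190.4] [292.7 237.6]
(-28, 0, 79) [0.5717 0.0329 0.079 ] [290.8 206.5] [263.8 236. ]
prop
c 93 380 [ 0.4932 -0.3033  0.012 ]
c 228 597 [ 0.7012 -0.3284  0.012 ]
e 440 404 [ 0.6989 -0.3194  0.012 ]
e 672 490 [ 0.4901 -0.3004  0.012 ]
e 709 463 [ 0.4653 -0.2996  0.052 ]
e 722 520 [ 0.4462 -0.2964  0.    ]
```

```bash
python3 - <<'E'
from h import *
print(goto([.467,-.3,.15],[180,0,174]))
E
```

```text
(array([-28.49,  19.82,   7.6 ]), array([ 7.000e-02, -3.000e-02,  3.239e+01]))
```

{"op": "send_rows", "data": {
  "plan": [
    [[-7,5,1.9,0,0,6],[-14,10,3.8,0,0,12],[-21,15,5.7,0,0,18],[-26,18,7,0,0,24],[-28.5,19.8,7.6,0,0,30],[-28.5,19.8,7.6,0,0,32.4],[-28.5,19.8,7.6,0,0,32.4],[-28.5,19.8,7.6,0,0,32.4]]
  ],
  "fingers": 1
}}

```text
clock: 0.82
tool_pos: [0.4574, -0.3173, 0.1549]
orientation: [180.0, 0.0, 174.0]
force: [1.3, -0.2, 0.3]
opening: 0.0874
gripper_force: 0.0
```

```bash
python3 - <<'E'
from h import *
import pickle
s=snap('wrist'); a=snap('scene'); b=snap('side'); pickle.dump((s,a,b),open('s1.pkl','wb'))
o=ctrl.get_obs(); print(o['tool_pos'],o['orientation'],o['joint_pos'])
K=s['K'];u,v=np.meshgrid(np.arange(560),np.arange(420))
# rectify to plan view of z=0.052: 1mm/px
cx,cy=o['tool_pos'][:2]
X=np.arange(cx-.05,cx+.25,.001);Y=np.arange(cy+.1,cy-.1,-.001)
def plan(z):
    gx,gy=np.meshgrid(X,Y);p=np.stack([gx,gy,np.full_like(gx,z)],-1)
    c=(p-s['pose'][:3,3])@s['pose'][:3,:3]; r=np.hypot(c[...,0],c[...,1]);th=np.arctan2(r,c[...,2])
    mx=K[0,2]+K[0,0]*th*c[...,0]/r; my=K[1,2]+K[1,1]*th*c[...,1]/r
    return cv2.remap(s['img'],mx.astype(np.float32),my.astype(np.float32),1)
m=np.vstack([plan(.052),plan(.012)]); m=cv2.resize(m,None,fx=1.5,fy=1.5)
print(X[0],Y[0]); m=m[:600]; w=cv2.resize(s['img'],(350,262)); 
out=np.zeros((600,800,3),np.uint8); out[:,:450]=m; out[:262,450:]=w
cv2.imwrite('pics/w1.png',out[:,:,::-1])
E
```

```text
[ 0.4578484  -0.31663333  0.1545573 ] [ 1.79974779e+02 -7.05717927e-02  1.74262254e+02] [-1.45224842e+01  1.29059336e+01 -2.01032725e+01 -1.68559972e-02
 -5.70643907e+01 -8.12061034e+01]
0.40784839919858457 -0.21663332522390397
```

View pics/w1.png

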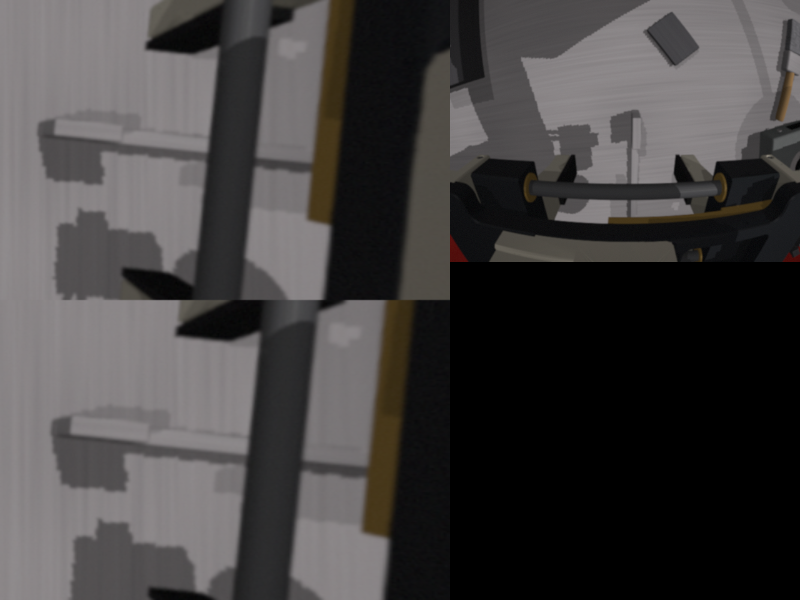

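```bash
python3 - <<'E'
from h import *
print(goto([.467,-.302,.012],[180,0,174]))
E
```

```text
(array([-0.78,  1.54, 14.26]), array([ 0.03, -0.07,  0.26]))
```

{"op": "send_rows", "data": {
  "plan": [
    [[-0.8,1.5,1,0,0,0],[-0.8,1.5,3.5,0,0,0],[-0.8,1.5,6.5,0,0,0],[-0.8,1.5,9.5,0,0,0],[-0.8,1.5,12,0,0,0],[-0.8,1.5,13.5,0,0,0],[-0.8,1.5,14.2,0,0,0],[-0.8,1.5,14.2,0,0,0]]
  ]
}}

```text
clock: 1.63
tool_pos: [0.465, -0.3057, 0.0117]
orientation: [180.0, -0.2, 173.9]
force: [-0.1, -0.3, 0.8]
opening: 0.088
gripper_force: 0.0
```

```bash
python3 - <<'E'
from h import *
s=snap('side'); o=ctrl.get_obs(); print(o['tool_pos'],o['orientation'],o['force'])
a=s['img'][80:180,250:410]; cv2.imwrite('pics/g1.png',cv2.resize(a,(800,500))[:,:,::-1])
print(goto([.467,-.302,.012],[180,0,174]))
E
```

```text
[ 0.46602141 -0.30579998  0.01302111] [-1.79998041e+02 -6.49502090e-02  1.73962115e+02] [ 0.56347246 -0.23645735  0.73269964]
(array([-0.06,  0.39,  0.1 ]), array([-0.  , -0.06, -0.04]))
```

{"op": "send_rows", "data": {
  "plan": [
    [[-0.1,0.35,0.1,0,0,0],[-0.1,0.35,0.1,0,0,0],[-0.1,0.35,0.1,0,0,0]]
  ],
  "fingers": 1
}}

```text
clock: 1.93
tool_pos: [0.4686, -0.3019, 0.0134]
orientation: [-180.0, 0.1, 174.0]
force: [-0.3, -0.5, 0.9]
opening: 0.0874
gripper_force: 0.0
```

{"op": "send_rows", "data": {
  "plan": [
    [[0,0,0,0,0,0],[0,0,0,0,0,0],[0,0,0,0,0,0],[0,0,0,0,0,0],[0,0,0,0,0,0],[0,0,0,0,0,0],[0,0,0,0,0,0],[0,0,0,0,0,0]]
  ],
  "fingers": 0
}}

```text
clock: 2.6
tool_pos: [0.4677, -0.3018, 0.0122]
orientation: [180.0, -0.0, 174.0]
force: [0.1, 0.6, -0.0]
opening: 0.0398
gripper_force: 0.0
```

{"op": "send_rows", "data": {
  "plan": [
    [[0,0,0,0,0,0],[0,0,0,0,0,0],[0,0,0,0,0,0],[0,0,0,0,0,0],[0,0,0,0,0,0],[0,0,0,0,0,0],[0,0,0,0,0,0],[0,0,0,0,0,0]]
  ],
  "fingers": 0
}}

```text
clock: 3.27
tool_pos: [0.4678, -0.3018, 0.0122]
orientation: [180.0, 0.0, 174.0]
force: [0.7, 0.1, 0.4]
opening: 0.0118
gripper_force: 30.0
```

{"op": "send_rows", "data": {
  "plan": [
    [[0,0,-0.3,0,0,0],[0,0,-0.8,0,0,0],[0,0,-2,0,0,0],[0,0,-4,0,0,0],[0,0,-6,0,0,0],[0,0,-8,0,0,0],[0,0,-9.5,0,0,0],[0,0,-9.5,0,0,0]]
  ]
}}

```text
clock: 3.93
tool_pos: [0.4696, -0.3024, 0.1109]
orientation: [-179.9, 0.3, 174.0]
force: [0.6, 0.2, -1.8]
opening: 0.0122
gripper_force: 30.0
```

```bash
python3 - <<'E'
from h import *
import pickle
s=snap('scene'); b=snap('side'); o=ctrl.get_obs(); print(o); pickle.dump((s,b),open('s2.pkl','wb'))
m=np.hstack([cv2.resize(s['img'][180:420,60:260],(400,480)),cv2.resize(b['img'][40:220,250:400],(400,480))])
cv2.imwrite('pics/g2.png',m[:,:,::-1])
E
```

```text
{'clock': 4.0333, 'joint_pos': array([-1.26722809e+01,  1.56584566e+01, -2.34311171e+01, -2.28779445e-02,
       -5.08402558e+01, -8.33253421e+01]), 'qvel': array([-0.04287069,  1.47841488, -1.25562331, -0.3428163 ,  0.3350409 ,
       -0.09330899]), 'tau': array([-2.41906964e-04, -4.90092266e+01,  2.59845918e+01,  6.29945800e+00,
        1.19870304e-02, -2.95533617e-03]), 'tool_pos': array([ 0.46783547, -0.30166224,  0.10765727]), 'orientation': array([1.79990519e+02, 7.17565718e-02, 1.73987935e+02]), 'force': array([-0.25094899,  0.26541682, -2.23597109]), 'moment': array([ 0.01879165,  0.18885911, -0.05495465]), 'gripper_force': 29.995807399973273, 'opening': 0.011680653478348884}
```

View pics/g2.png

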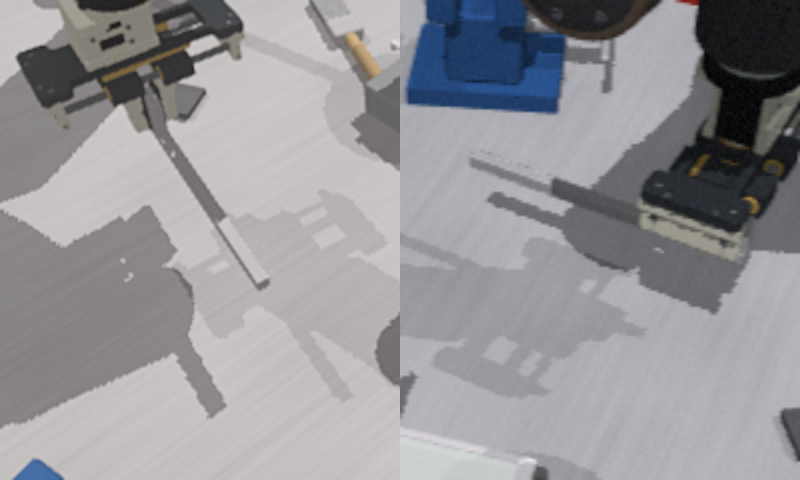

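```bash
cat >> h.py <<'E'
def tri(*obs):
    "obs: (snap,u,v); least-squares meeting point of rays"
    A=np.zeros((3,3));b=np.zeros(3);L=[]
    for s,u,v in obs:
        o,d=ray(s,u,v);d=d/np.linalg.norm(d);M=np.eye(3)-np.outer(d,d);A+=M;b+=M@o;L.append((o,M))
    p=np.linalg.solve(A,b); return p,[np.linalg.norm(M@(p-o))*1e3 for o,M in L]
UO=np.array([.5995,.0363,0]);UY=7.1
UR=R.from_euler('z',UY,degrees=True)
def U(x,y,z): return UO+UR.apply(np.array([x,y,z])/1e3)
E
python3 - <<'E'
from h import *
import pickle
s,b=pickle.load(open('s2.pkl','rb'))
print(tri((s,191.5,322.5),(b,277,99)))
# check unit: notch post tops; compare predicted post-top corners with pixels in first images
d=pickle.load(open('s0.pkl','rb'))
for q in [(54,66,172),(54,82,172),(54,-66,172),(54,-82,172),(92,-82,172),(48,-82,45),(92,-82,45),(48,82,45),(-85,-61,101),(-85,61,101)]:
    print(q,proj(d['scene'],U(*q)).round(1),proj(d['side'],U(*q)).round(1))
E
```

```text
(array([ 0.70357514, -0.32652558,  0.10169382]), [np.float64(1.0295955734595261), np.float64(1.0295955734592996)])
(54, 66, 172) [340.1 176.1] [204.4 223.7]
(54, 82, 172) [344.1 172.9] [200.8 231. ]
(54, -66, 172) [303.  204.7] [231.4 169.5]
(54, -82, 172) [298.1 208.5] [234.4 163.6]
(92, -82, 172) [313.2 216.9] [215.7 159.5]
(48, -82, 45) [293.2 251.1] [242.  206.3]
(92, -82, 45) [309.  260.9] [222.4 201.7]
(48, 82, 45) [335.9 214.5] [212.9 271. ]
(-85, -61, 101) [255.1 201.2] [301.3 211.5]
(-85, 61, 101) [289.  177.8] [283.3 263.3]
```

```bash
cat >> h.py <<'E'
def rows(start,way):
    "start (pos,Rot); way list of (pos,Rot,n): n rows linear to it; prints chunks of 8 and the end"
    out=[];p,A=np.array(start[0]),start[1]
    for q,B,n in way:
        dv=(A.inv()*B).as_rotvec();q=np.array(q)
        out+=[(p+(q-p)*k/n,A*R.from_rotvec(dv*k/n)) for k in range(1,n+1)];p,A=q,B
    b=start
    for i in range(0,len(out),8):
        c=out[i:i+8]
        print([np.round(np.r_[b[1].inv().apply(x-b[0])*100,(b[1].inv()*C).as_rotvec(degrees=True)],2).tolist() for x,C in c]); b=c[-1]
def rot(*e): return R.from_euler('xyz',e,degrees=True)
def cur():
    o=ctrl.get_obs(); return o['tool_pos'],rot(*o['orientation'])
E
python3 - <<'E'
from h import *
s=(np.array([.4678,-.3018,.108]),rot(180,0,174))
e=U(-65,-325,76); hi=[e[0],e[1],.15];print(e)
ro=lambda y:rot(180,0,y)
rows(s,[([.48,-.3,.14],ro(178),3),(hi,ro(270),19),(hi,ro(277.1),2)])
import pickle
d=pickle.load(open('s0.pkl','rb'))
print('mug',onz(d['scene'],290,341,0.005),'brush',onz(d['side'],318,251,.01),onz(d['side'],395,300,.01),'coupon',onz(d['scene'],145,230,.01))
E
```

```text
[ 0.5751689  -0.29424198  0.076     ]
[[-0.4, 0.1, -1.07, 0.0, 0.0, -1.33], [-0.8, 0.2, -2.13, -0.0, 0.0, -2.67], [-1.19, 0.31, -3.2, -0.0, 0.0, -4.0], [-1.69, 0.39, -3.25, -0.0, 0.0, -8.84], [-2.18, 0.47, -3.31, -0.0, 0.0, -13.68], [-2.68, 0.55, -3.36, -0.0, 0.0, -18.53], [-3.17, 0.64, -3.41, 0.0, 0.0, -23.37], [-3.67, 0.72, -3.46, -0.0, 0.0, -28.21]]
[[-0.48, -0.16, -0.05, 0.0, 0.0, -4.84], [-0.95, -0.32, -0.11, 0.0, 0.0, -9.68], [-1.43, -0.48, -0.16, -0.0, 0.0, -14.53], [-1.9, -0.65, -0.21, -0.0, 0.0, -19.37], [-2.38, -0.81, -0.26, 0.0, 0.0, -24.21], [-2.85, -0.97, -0.32, 0.0, 0.0, -29.05], [-3.33, -1.13, -0.37, -0.0, 0.0, -33.89], [-3.8, -1.29, -0.42, 0.0, 0.0, -38.74]]
[[-0.27, -0.42, -0.05, 0.0, 0.0, -4.84], [-0.54, -0.85, -0.11, 0.0, 0.0, -9.68], [-0.81, -1.27, -0.16, 0.0, 0.0, -14.53], [-1.08, -1.69, -0.21, 0.0, 0.0, -19.37], [-1.35, -2.12, -0.26, 0.0, 0.0, -24.21], [-1.62, -2.54, -0.32, 0.0, 0.0, -29.05], [-1.62, -2.54, -0.32, 0.0, 0.0, -32.6], [-1.62, -2.54, -0.32, 0.0, 0.0, -36.15]]
mug [ 0.7982896  -0.18001816  0.005     ] brush [ 0.47756266 -0.02090268  0.01      ] [0.30510153 0.02385925 0.01      ] coupon [ 0.34687449 -0.23665174  0.01      ]
```

{"op": "send_rows", "data": {
  "plan": [
    [[-0.4,0.1,-1,0,0,-1.3],[-0.8,0.2,-2.1,0,0,-2.7],[-1.2,0.3,-3.2,0,0,-4],[-1.7,0.4,-3.3,0,0,-9],[-2.2,0.5,-3.3,0,0,-14],[-2.7,0.6,-3.4,0,0,-19],[-3.2,0.6,-3.4,0,0,-23.5],[-3.7,0.7,-3.5,0,0,-28]]
  ]
}}

```text
clock: 4.7
tool_pos: [0.5052, -0.2985, 0.1414]
orientation: [179.9, -0.1, -157.7]
force: [0.1, -0.1, -1.9]
opening: 0.0118
gripper_force: 30.0
```

{"op": "send_rows", "data": {
  "plan": [
    [[-0.5,-0.2,0,0,0,-5],[-0.9,-0.3,-0.1,0,0,-10],[-1.4,-0.5,-0.2,0,0,-15],[-1.9,-0.6,-0.2,0,0,-20],[-2.4,-0.8,-0.3,0,0,-25],[-2.8,-1,-0.3,0,0,-29.5],[-3.3,-1.1,-0.4,0,0,-34],[-3.8,-1.3,-0.4,0,0,-39]]
  ]
}}

```text
clock: 5.37
tool_pos: [0.5454, -0.2963, 0.1456]
orientation: [179.9, -0.0, -118.7]
force: [0.1, -0.3, -1.6]
opening: 0.012
gripper_force: 30.0
```

{"op": "send_rows", "data": {
  "plan": [
    [[-0.3,-0.4,0,0,0,-5],[-0.5,-0.8,-0.1,0,0,-10],[-0.8,-1.3,-0.2,0,0,-15],[-1.1,-1.7,-0.2,0,0,-20],[-1.4,-2.1,-0.3,0,0,-25],[-1.6,-2.5,-0.3,0,0,-30],[-1.6,-2.5,-0.3,0,0,-34],[-1.6,-2.5,-0.3,0,0,-36]]
  ]
}}

```text
clock: 6.03
tool_pos: [0.5751, -0.2944, 0.1482]
orientation: [179.9, 0.0, -82.7]
force: [1.0, 0.2, -1.7]
opening: 0.0114
gripper_force: 30.0
```

```bash
python3 - <<'E'
from h import *
p,A=cur();print(p,A.as_euler('xyz',True),ctrl.get_obs()['joint_pos'],ctrl.get_obs()['opening'])
e=U(-65,-325,76);f=U(-65,-137,76);ro=rot(180,0,277.1)
rows((p,A),[(e,ro,8),(f,ro,16)])
E
```

```text
[ 0.57508789 -0.29440148  0.14821132] [ 1.79890095e+02  3.55950506e-02 -8.26856365e+01] [-9.83999950e+00  2.11673121e+01 -9.08319256e+00 -1.84473226e-03
 -5.98650096e+01  1.71553249e+01] 0.011404802744821365
[[-0.0, -0.0, 0.9, 0.01, 0.0, 0.03], [-0.0, -0.01, 1.81, 0.03, 0.01, 0.05], [-0.0, -0.01, 2.71, 0.04, 0.01, 0.08], [-0.01, -0.01, 3.61, 0.05, 0.02, 0.11], [-0.01, -0.01, 4.51, 0.07, 0.02, 0.13], [-0.01, -0.02, 5.42, 0.08, 0.03, 0.16], [-0.01, -0.02, 6.32, 0.1, 0.03, 0.19], [-0.01, -0.02, 7.22, 0.11, 0.04, 0.21]]
[[-1.18, 0.0, -0.0, -0.0, -0.0, -0.0], [-2.35, 0.0, -0.0, -0.0, -0.0, -0.0], [-3.52, -0.0, -0.0, -0.0, -0.0, -0.0], [-4.7, -0.0, -0.0, -0.0, -0.0, -0.0], [-5.88, 0.0, -0.0, -0.0, -0.0, -0.0], [-7.05, -0.0, -0.0, -0.0, -0.0, -0.0], [-8.23, -0.0, -0.0, -0.0, -0.0, -0.0], [-9.4, -0.0, -0.0, -0.0, -0.0, -0.0]]
[[-1.17, 0.0, 0.0, 0.0, 0.0, 0.0], [-2.35, 0.0, 0.0, 0.0, 0.0, 0.0], [-3.52, -0.0, -0.0, 0.0, 0.0, 0.0], [-4.7, -0.0, -0.0, 0.0, 0.0, 0.0], [-5.88, 0.0, 0.0, 0.0, 0.0, 0.0], [-7.05, -0.0, -0.0, 0.0, 0.0, 0.0], [-8.23, -0.0, -0.0, 0.0, 0.0, 0.0], [-9.4, -0.0, -0.0, 0.0, 0.0, 0.0]]
```

{"op": "send_rows", "data": {
  "plan": [
    [[0,0,0.9,0,0,0],[0,0,1.8,0,0,0],[0,0,2.7,0,0,0],[0,0,3.6,0,0,0],[0,0,4.5,0,0,0],[0,0,5.4,0,0,0],[0,0,6.6,0,0,0.3],[0,0,7.2,0,0,0.3]]
  ]
}}

```text
clock: 6.7
tool_pos: [0.5742, -0.2944, 0.0751]
orientation: [179.9, 0.1, -83.3]
force: [-1.1, -0.1, -1.7]
opening: 0.0119
gripper_force: 30.0
```

{"op": "send_rows", "data": {
  "plan": [
    [[-0.8,0,0,0,0,0],[-1.6,0,0,0,0,0],[-2.4,0,0,0,0,0],[-3.2,0,0,0,0,0],[-4,0,0,0,0,0],[-4.8,0,0,0,0,0],[-5.2,0,0,0,0,0],[-5.2,0,0,0,0,0]]
  ]
}}

```text
clock: 7.37
tool_pos: [0.5691, -0.2418, 0.0776]
orientation: [-180.0, -0.0, -83.2]
force: [-0.0, -0.7, -1.6]
opening: 0.0115
gripper_force: 30.0
```

```bash
python3 - <<'E'
from h import *
s=snap('scene'); b=snap('side'); p,A=cur(); print(p,A.as_euler('xyz',True),goto(U(-65,-137,76),[180,0,277.1]))
m=np.hstack([cv2.resize(s['img'][150:300,200:334],(400,448),interpolation=2),cv2.resize(b['img'][170:320,190:324],(400,448),interpolation=2)])
cv2.imwrite('pics/g3.png',m[:,:,::-1])
E
```

```text
[ 0.5691775  -0.24277089  0.0775017 ] [-1.79974845e+02 -1.07349359e-02 -8.32634686e+01] (array([-13.62,   0.13,   0.15]), array([-0.03, -0.01, -0.36]))
```

View pics/g3.png

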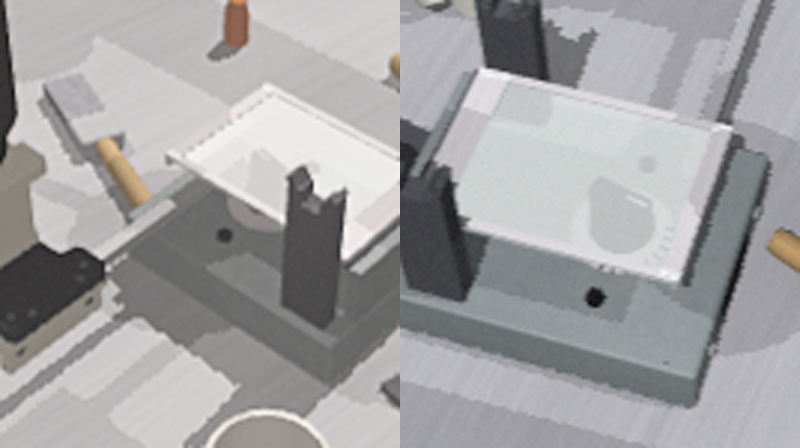

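{"op": "send_rows", "data": {
  "plan": [
    [[-0.9,0,0.1,0,0,-0.3],[-1.8,0,0.1,0,0,-0.3],[-2.7,0,0.1,0,0,-0.3],[-3.6,0,0.1,0,0,-0.3],[-4.5,0,0.1,0,0,-0.3],[-5.4,0,0.1,0,0,-0.3],[-6.3,0,0.1,0,0,-0.3],[-6.8,0,0.1,0,0,-0.3]]
  ]
}}

```text
clock: 8.13
tool_pos: [0.5609, -0.1741, 0.0763]
orientation: [-180.0, 0.0, -83.0]
force: [0.2, 0.3, -1.9]
opening: 0.0118
gripper_force: 30.0
```

{"op": "send_rows", "data": {
  "plan": [
    [[-0.9,0,0,0,0,0],[-1.8,0,0,0,0,0],[-2.7,0,0,0,0,0],[-3.6,0,0,0,0,0],[-4.5,0,0,0,0,0],[-5.4,0,0,0,0,0],[-6.3,0,0,0,0,0],[-6.8,0,0,0,0,0]]
  ]
}}

```text
clock: 8.8
tool_pos: [0.5526, -0.1068, 0.0763]
orientation: [-180.0, 0.0, -83.0]
force: [0.7, -0.3, -2.1]
opening: 0.0123
gripper_force: 30.0
```

```bash
python3 - <<'E'
from h import *
p,A=cur(); e=UR.inv().apply(p-UO)*1e3; print(p,A.as_euler('xyz',True),e,ctrl.get_obs()['moment'],ctrl.get_obs()['force'])
# path of bar centre in unit x,z
def c(r,th): h=6*(np.sin(th)+np.cos(th)); return 90-r*np.cos(th)-h*np.sin(th), 97+r*np.sin(th)-h*np.cos(th)
N=40; W=[];print(c(62.3,1.36))
for k in range(N+1):
    t=k/N; th=t*1.40; r=152-47*t
    W.append(c(r,th))
W=np.array(W);print(W[::8].round(1).tolist())
ro=rot(180,0,277.1)
rows((p,A),[(U(e[0],-137,84),ro,3)]+[(U(x,-137,z+6),ro,1) for x,z in W[0:]])
E
```

```text
[ 0.55261071 -0.10677122  0.07627639] [-1.79996538e+02  3.77020460e-03 -8.29682373e+01] [ -64.21355311 -136.17856048   76.27639071] [-0.16659892  0.04943647 -0.00615339] [ 0.65001134 -0.33531459 -2.10065338]
(np.float64(69.99947352177266), np.float64(156.43063730688002))
[[-62.0, 91.0], [-49.1, 129.3], [-27.2, 160.7], [1.1, 183.5], [32.9, 196.5], [65.3, 199.3]]
[[0.03, -0.0, -0.26, -0.0, 0.0, -0.02], [0.05, -0.0, -0.51, -0.0, 0.0, -0.05], [0.08, -0.0, -0.77, -0.0, 0.0, -0.07], [0.08, -0.22, -2.07, -0.0, 0.0, -0.07], [0.08, -0.33, -2.58, -0.0, 0.0, -0.07], [0.08, -0.45, -3.08, -0.0, 0.0, -0.07], [0.08, -0.59, -3.57, -0.0, 0.0, -0.07], [0.08, -0.74, -4.06, -0.0, 0.0, -0.07]]
[[0.0, -0.17, -0.48, 0.0, 0.0, 0.0], [0.0, -0.36, -0.94, 0.0, 0.0, 0.0], [-0.0, -0.56, -1.4, 0.0, 0.0, 0.0], [0.0, -0.77, -1.84, 0.0, 0.0, 0.0], [0.0, -1.0, -2.28, 0.0, 0.0, 0.0], [-0.0, -1.24, -2.7, 0.0, 0.0, 0.0], [0.0, -1.5, -3.11, 0.0, 0.0, 0.0], [0.0, -1.77, -3.52, 0.0, 0.0, 0.0]]
[[0.0, -0.28, -0.39, 0.0, 0.0, 0.0], [0.0, -0.57, -0.76, 0.0, 0.0, 0.0], [0.0, -0.88, -1.13, 0.0, 0.0, 0.0], [-0.0, -1.19, -1.48, 0
[... 190 characters left out ...]
, 0.0], [0.0, -0.73, -0.54, 0.0, 0.0, 0.0], [-0.0, -1.1, -0.79, 0.0, 0.0, 0.0], [0.0, -1.48, -1.02, 0.0, 0.0, 0.0], [0.0, -1.86, -1.24, 0.0, 0.0, 0.0], [0.0, -2.25, -1.44, 0.0, 0.0, 0.0], [0.0, -2.65, -1.63, 0.0, 0.0, 0.0], [0.0, -3.05, -1.8, 0.0, 0.0, 0.0]]
[[-0.0, -0.4, -0.15, 0.0, 0.0, 0.0], [0.0, -0.81, -0.29, 0.0, 0.0, 0.0], [-0.0, -1.21, -0.41, 0.0, 0.0, 0.0], [-0.0, -1.62, -0.52, 0.0, 0.0, 0.0], [-0.0, -2.03, -0.61, 0.0, 0.0, 0.0], [0.0, -2.44, -0.68, 0.0, 0.0, 0.0], [-0.0, -2.85, -0.74, 0.0, 0.0, 0.0], [0.0, -3.25, -0.79, 0.0, 0.0, 0.0]]
[[-0.0, -0.41, -0.03, 0.0, 0.0, 0.0], [-0.0, -0.81, -0.04, 0.0, 0.0, 0.0], [-0.0, -1.21, -0.03, 0.0, 0.0, 0.0], [-0.0, -1.61, -0.02, 0.0, 0.0, 0.0]]
```

{"op": "send_rows", "data": {
  "plan": [
    [[0,0,-0.4,0,0,0],[0,0,-0.8,0,0,0],[0,0,-1.1,0,0,0],[0,0,-1.4,0,0,0],[0.1,-0.1,-1.7,0,0,0],[0.1,-0.2,-2.1,0,0,0],[0.1,-0.3,-2.5,0,0,0],[0.1,-0.4,-3,0,0,0]]
  ]
}}

```text
clock: 9.47
tool_pos: [0.5564, -0.1087, 0.1062]
orientation: [179.9, 0.0, -83.0]
force: [-0.7, 0.2, -3.9]
opening: 0.0118
gripper_force: 30.0
```

{"op": "send_rows", "data": {
  "plan": [
    [[0,-0.15,-0.5,0,0,0],[0,-0.3,-1,0,0,0],[0,-0.5,-1.5,0,0,0],[0,-0.7,-1.9,0,0,0],[0,-0.9,-2.4,0,0,0],[0,-1.2,-2.9,0,0,0],[0,-1.5,-3.4,0,0,0],[0,-1.8,-3.8,0,0,0]]
  ]
}}

```text
clock: 10.13
tool_pos: [0.5751, -0.1062, 0.1449]
orientation: [-180.0, -0.0, -83.0]
force: [-1.2, -0.1, -1.9]
opening: 0.012
gripper_force: 30.0
```

```bash
python3 - <<'E'
from h import *
p,A=cur(); e=UR.inv().apply(p-UO)*1e3; print(p,A.as_euler('xyz',True),e,ctrl.get_obs()['moment'],ctrl.get_obs()['force'])
E
```

```text
[ 0.57512671 -0.10620691  0.14488525] [-1.79984486e+02 -3.23997330e-03 -8.29917385e+01] [ -41.80045887 -138.40158041  144.8852463 ] [-0.31668735  0.50263232  0.0892604 ] [-1.15150588 -0.06337458 -1.92158861]
```

{"op": "send_rows", "data": {
  "plan": [
    [[0,-0.3,-0.4,0,0,0],[0,-0.6,-0.8,0,0,0],[0,-0.9,-1.1,0,0,0],[0,-1.2,-1.5,0,0,0],[0,-1.5,-1.8,0,0,0],[0,-1.9,-2.2,0,0,0],[0,-2.2,-2.5,0,0,0],[0,-2.5,-2.8,0,0,0]]
  ]
}}

```text
clock: 10.8
tool_pos: [0.5999, -0.1032, 0.1725]
orientation: [180.0, -0.0, -83.0]
force: [-1.9, -1.2, -3.0]
opening: 0.0118
gripper_force: 30.0
```

```bash
python3 - <<'E'
from h import *
s=snap('scene'); b=snap('side'); o=ctrl.get_obs(); p,A=cur(); e=UR.inv().apply(p-UO)*1e3; print(p,A.as_euler('xyz',True),e,o['moment'],o['force'])
m=np.hstack([cv2.resize(s['img'][110:300,190:360],(400,448),interpolation=2),cv2.resize(b['img'][110:300,170:340],(400,448),interpolation=2)])
cv2.imwrite('pics/g4.png',m[:,:,::-1])
E
```

```text
[ 0.60040633 -0.10313111  0.1727787 ] [-1.79935238e+02 -9.39793898e-03 -8.29915579e+01] [ -16.33450812 -138.47396644  172.7787031 ] [-0.32956513  0.40415546  0.08054003] [-0.35503786  0.31975958 -3.48426865]
```

View pics/g4.png

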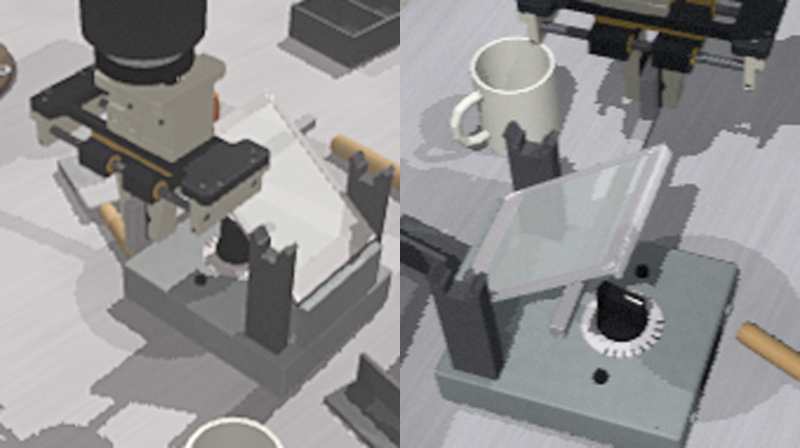

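{"op": "send_rows", "data": {
  "plan": [
    [[0,-0.4,-0.3,0,0,0],[0,-0.7,-0.5,0,0,0],[0,-1.1,-0.8,0,0,0],[0,-1.5,-1.1,0,0,0],[0,-1.9,-1.3,0,0,0],[0,-2.2,-1.5,0,0,0],[0,-2.6,-1.7,0,0,0],[0,-3,-1.9,0,0,0]]
  ]
}}

```text
clock: 11.57
tool_pos: [0.6296, -0.0995, 0.1914]
orientation: [180.0, 0.0, -83.0]
force: [-2.1, 0.2, -2.6]
opening: 0.0122
gripper_force: 30.0
```

{"op": "send_rows", "data": {
  "plan": [
    [[0,-0.4,-0.2,0,0,0],[0,-0.8,-0.4,0,0,0],[0,-1.2,-0.5,0,0,0],[0,-1.6,-0.6,0,0,0],[0,-2,-0.7,0,0,0],[0,-2.4,-0.8,0,0,0],[0,-2.8,-0.8,0,0,0],[0,-3,-0.8,0,0,0]]
  ]
}}

```text
clock: 12.23
tool_pos: [0.6597, -0.0958, 0.1992]
orientation: [-180.0, -0.0, -83.0]
force: [-2.4, -0.5, -0.5]
opening: 0.0117
gripper_force: 30.0
```

```bash
python3 - <<'E'
from h import *
import pickle
s=snap('scene'); b=snap('side'); pickle.dump((s,b),open('s5.pkl','wb'));o=ctrl.get_obs(); p,A=cur(); e=UR.inv().apply(p-UO)*1e3; print(p,A.as_euler('xyz',True),e,o['moment'],o['force'])
m=np.hstack([cv2.resize(s['img'][110:290,240:374],(400,537),interpolation=2),cv2.resize(b['img'][110:290,170:304],(400,537),interpolation=2)])
cv2.imwrite('pics/g5.png',m[:,:,::-1])
E
```

```text
[ 0.65937202 -0.09583929  0.19890939] [ 1.79987129e+02  7.51966631e-04 -8.30008021e+01] [  43.08030103 -138.52631125  198.90939452] [-0.27219995  0.510601    0.12838148] [-1.03261842 -0.50514038 -2.93252939]
```

View pics/g5.png

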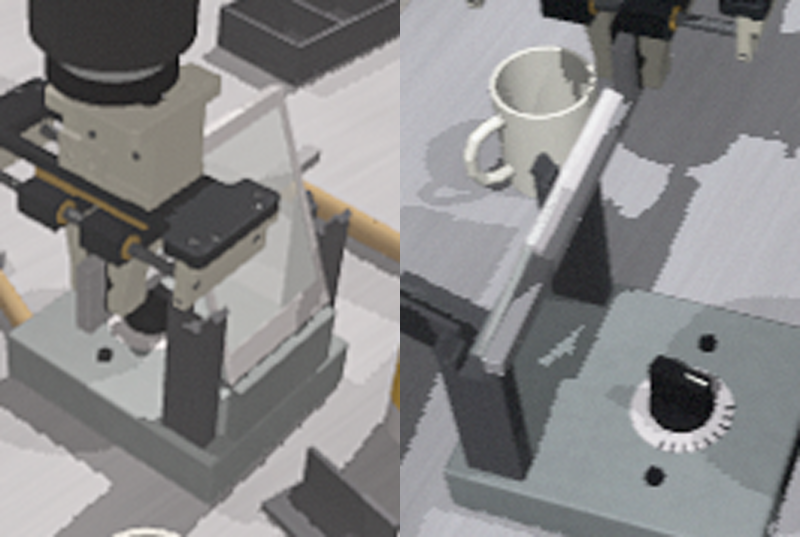

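```bash
python3 - <<'E'
from h import *
import pickle
d=pickle.load(open('s0.pkl','rb'));s,b=pickle.load(open('s5.pkl','rb'))
u=lambda p:(UR.inv().apply(p-UO)*1e3).round(1)
def T(k,x,y):
    n,x0,y0,tx,ty={'a':('scene',237,172,0,0),'b':('side',183,205,400,0)}[k]
    return d[n],x0+(x-tx)/3.0075,y0+(y-ty)/3.
for k,x,y in [('a',185,105),('a',237,127),('a',313,12),('a',357,35),('b',462,65)]: print(k,x,y,u(onz(*T(k,x,y),.172)))
p,r=tri((s,345.5,161),(b,200.2,228.9));print('tip',u(p),r)
g=s['img'];a=d['scene']['img']
# blown-up crops of both posts tops from s0
def t(im,x,y,w=32,h=24): return cv2.resize(im[y:y+h,x:x+w],(400,300),interpolation=cv2.INTER_CUBIC)
m=np.vstack([np.hstack([t(a,290,200),t(a,334,168)]),np.hstack([t(d['side']['img'],183,218),t(b['img'],183,218)])])
cv2.imwrite('pics/m6.png',m[:,:,::-1])
E
```

```text
a 185 105 [ 51.7 -77.9 172. ]
a 237 127 [ 91.2 -72.5 172. ]
a 313 12 [ 55.5  67.7 172. ]
a 357 35 [ 95.   65.8 172. ]
b 462 65 [ 52.9  72.2 172. ]
tip [ 47.   92.9 195.2] [np.float64(0.04860645765232061), np.float64(0.04860645765219912)]
```

View pics/m6.png

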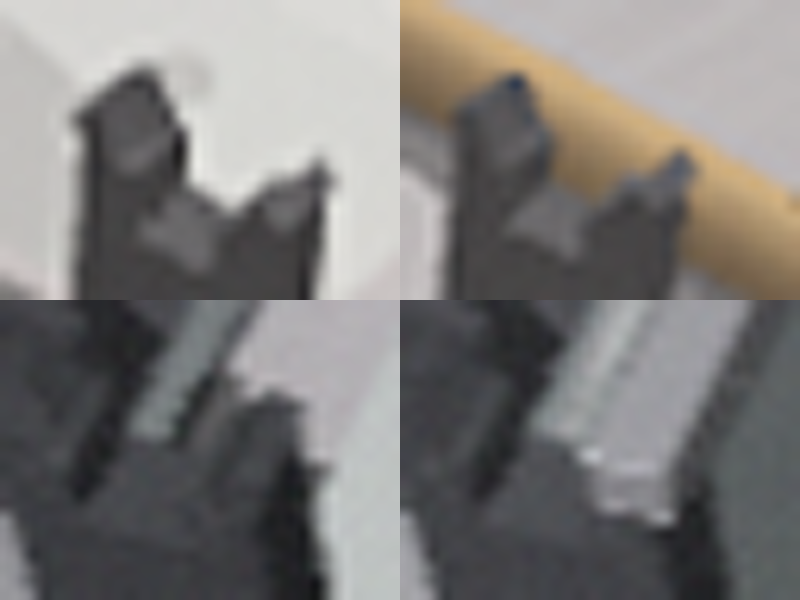

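```bash
python3 - <<'E'
from h import *
import pickle
d=pickle.load(open('s0.pkl','rb'))
u=lambda p:(UR.inv().apply(p-UO)*1e3).round(1)
S=d['scene'];D=d['side']
n=lambda x,y:(290+x/12.5,200+y/12.5); f=lambda x,y:(334+(x-400)/12.5,168+y/12.5); q=lambda x,y:(183+x/12.5,218+(y-300)/12.5)
for nm,uv,z in [('near front outer top',n(80,118),.172),('near front inner top',n(148,70),.172),('near back inner top',n(325,160),.172),('far front outer',f(460,110),.172),('far front inner',f(520,78),.172),('far back inner',f(685,155),.172)]: print(nm,u(onz(S,*uv,z)))
for nm,uv in [('n floor out-front',n(145,235)),('n floor bottom',n(205,270)),('n floor top',n(178,198)),('f out-front',f(508,230)),('f bottom',f(575,258)),('f top',f(543,195))]: print(nm,u(onz(S,*uv,.151)))
print('side front prong', u(onz(D,*q(245,385),.172)),u(onz(D,*q(295,400),.172)))
E
```

```text
near front outer top [ 53.3 -86.6 172. ]
near front inner top [ 54. -70. 172.]
near back inner top [ 88.7 -68.5 172. ]
far front outer [ 53.5  61.9 172. ]
far front inner [ 56.  77. 172.]
far back inner [ 90.3  77.4 172. ]
n floor out-front [ 64.8 -82.6 151. ]
n floor bottom [ 77.2 -82.7 151. ]
n floor top [ 63.2 -71.8 151. ]
f out-front [ 65.8  63.1 151. ]
f bottom [ 79.2  64.3 151. ]
f top [ 64.6  75.8 151. ]
side front prong [ 56.1  69.  172. ] [ 48.6  69.4 172. ]
```

```bash
python3 - <<'E'
from h import *
import pickle
s,b=pickle.load(open('s5.pkl','rb'))
u=lambda p:(UR.inv().apply(p-UO)*1e3).round(1)
print(u(onz(b,200.8,231,.199)),u(onz(b,201.4,233.2,.193)),u(onz(s,345.5,161,.195)))
ro=rot(180,0,277.1);p,A=cur()
print(goto(U(71,-138,191),[180,0,277.1]))
E
```

```text
[ 42.9  99.  199. ] [ 42.7  99.  193. ] [ 46.8  93.2 195. ]
(array([-0.06, -2.79,  0.79]), array([ 0.01,  0.  , -0.1 ]))
```

{"op": "send_rows", "data": {
  "plan": [
    [[0,-0.4,0.1,0,0,0],[0,-0.8,0.2,0,0,0],[0,-1.2,0.3,0,0,0],[0,-1.6,0.4,0,0,0],[-0.1,-2,0.5,0,0,0],[-0.1,-2.4,0.7,0,0,0],[-0.1,-2.75,0.8,0,0,0],[-0.1,-2.75,0.8,0,0,0]]
  ]
}}

```text
clock: 13.0
tool_pos: [0.6868, -0.0914, 0.1905]
orientation: [180.0, 0.0, -83.0]
force: [-0.1, 1.4, -1.6]
opening: 0.0116
gripper_force: 30.0
```

```bash
python3 - <<'E'
from h import *
import pickle
s=snap('scene'); b=snap('side'); pickle.dump((s,b),open('s6.pkl','wb'));o=ctrl.get_obs(); p,A=cur(); e=UR.inv().apply(p-UO)*1e3; print(p,A.as_euler('xyz',True),e,o['moment'],o['force'])
m=np.hstack([cv2.resize(s['img'][150:230,285:365],(400,400),interpolation=2),cv2.resize(b['img'][150:250,180:280],(400,400),interpolation=2)])
cv2.imwrite('pics/g7.png',m[:,:,::-1])
E
```

```text
[ 0.68621419 -0.09145432  0.19075407] [ 1.79963657e+02  7.60599694e-03 -8.30010892e+01] [  70.25863771 -137.49269432  190.75407395] [-0.2105821   0.55679476  0.10596196] [-2.14086148 -0.28668285 -2.28673124]
```

View pics/g7.png

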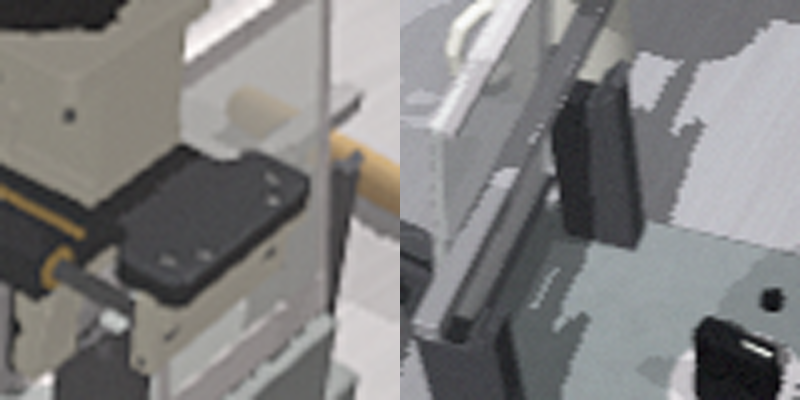

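{"op": "send_rows", "data": {
  "plan": [
    [[0,0,0.2,0,0,0],[0,0,0.5,0,0,0],[0,0,0.8,0,0,0],[0,0,1.1,0,0,0],[0,0,1.4,0,0,0],[0,0,1.6,0,0,0],[0,0,1.8,0,0,0],[0,0,1.8,0,0,0]]
  ]
}}

```text
clock: 13.77
tool_pos: [0.6859, -0.0916, 0.1726]
orientation: [179.9, 0.0, -83.0]
force: [-2.2, 0.8, -2.6]
opening: 0.012
gripper_force: 30.0
```

```bash
python3 - <<'E'
from h import *
import pickle
s,b=pickle.load(open('s6.pkl','rb'));u=lambda p:(UR.inv().apply(p-UO)*1e3).round(1)
print('tip before',u(onz(b,194.25,232,.185)))
o=ctrl.get_obs(); p,A=cur(); print(u(p),o['moment'],o['force'])
E
```

```text
tip before [ 58.3  95.1 185. ]
[  70.  -137.6  172.6] [-0.2533505   0.77589405  0.12765566] [-2.17078777  0.8244872  -2.63733621]
```

```bash
python3 - <<'E'
from h import *
import pickle
s,b=pickle.load(open('s6.pkl','rb'))
cp=lambda p:((proj(b,p)-[180,150])*4+[400,0]).round(0)
for y in (-110,-61,0,61,100): print(y,'bar',cp(U(70,y,185)),'near edge top',cp(U(64,y,191)))
print('notch pts',[cp(U(x,y,z)) for x in (54,86) for y in (66,82) for z in (172,)])
t=snap('side');pickle.dump(t,open('s7.pkl','wb'))
g=cv2.cvtColor(t['img'],7)
print(g[222:246:1,184:216].tolist().__str__().replace('], [','],\n['))
print([ (proj(t,U(70,100,z))).round(1) for z in (166,172,160)],[proj(t,U(x,82,172)).round(1) for x in (50,54,86,90)])
E
```

```text
-110 bar [604. -12.] near edge top [615. -19.]
-61 bar [567.  59.] near edge top [578.  53.]
0 bar [517. 155.] near edge top [528. 149.]
61 bar [463. 259.] near edge top [474. 253.]
100 bar [426. 331.] near edge top [437. 325.]
notch pts [array([498., 295.]), array([483., 324.]), array([429., 278.]), array([414., 307.])]
[[69, 73, 65, 66, 61, 60, 105, 148, 154, 160, 160, 159, 159, 161, 153, 120, 79, 79, 72, 61, 60, 68, 79, 79, 77, 77, 77, 77, 85, 97, 96, 96],
[72, 67, 64, 64, 65, 68, 99, 137, 152, 156, 158, 160, 160, 156, 135, 93, 86, 81, 67, 60, 61, 68, 74, 75, 76, 75, 76, 82, 89, 95, 97, 126],
[68, 64, 65, 62, 67, 66, 89, 133, 159, 158, 159, 162, 159, 156, 121, 75, 75, 71, 65, 61, 64, 76, 79, 78, 76, 76, 76, 85, 95, 99, 98, 127],
[67, 64, 61, 60, 66, 73, 104, 144, 160, 161, 162, 159, 156, 135, 92, 79, 81, 71, 63, 58, 68, 73, 75, 74, 75, 79, 82, 88, 97, 98, 126, 140],
[66, 61, 62, 61, 68, 76, 125, 160, 160, 160, 161, 161, 153, 123, 75, 76, 68, 64, 53, 61, 71, 76, 77, 78, 75, 76, 87, 96, 98, 96, 127, 138],
[63, 61, 63, 62, 69, 103, 139, 158, 161, 159, 161, 154, 134, 85, 84, 79, 71, 8
[... 1985 characters left out ...]
, 96],
[162, 140, 85, 70, 69, 67, 68, 69, 68, 70, 65, 69, 72, 67, 69, 68, 66, 68, 67, 67, 63, 44, 40, 41, 41, 53, 79, 95, 94, 96, 91, 97],
[163, 146, 102, 66, 68, 67, 69, 71, 70, 70, 68, 67, 67, 66, 69, 69, 68, 69, 67, 71, 62, 51, 43, 39, 42, 54, 83, 98, 95, 95, 96, 93],
[161, 156, 115, 69, 70, 68, 68, 68, 71, 68, 70, 66, 69, 67, 67, 68, 68, 68, 70, 68, 60, 48, 44, 40, 43, 56, 79, 92, 93, 95, 94, 94],
[164, 163, 135, 66, 72, 71, 63, 68, 70, 70, 67, 68, 69, 67, 69, 68, 67, 67, 73, 66, 64, 56, 40, 35, 42, 46, 73, 94, 96, 96, 99, 92]]
[array([188.3, 239.2]), array([187.8, 237.2]), array([188.9, 241.3])] [array([203. , 231.6]), array([200.8, 231. ]), array([183.4, 226.7]), array([181.2, 226.1])]
```

{"op": "send_rows", "data": {
  "plan": [
    [[0,0,0.1,0,0,0],[0,0,0.2,0,0,0],[0,0,0.3,0,0,0],[0,0,0.4,0,0,0],[0,0,0.5,0,0,0],[0,0,0.6,0,0,0],[0,0,0.7,0,0,0],[0,0,0.7,0,0,0]]
  ]
}}

```text
clock: 14.48
tool_pos: [0.6861, -0.0915, 0.1659]
orientation: [180.0, 0.0, -83.0]
force: [-1.6, -0.1, -2.0]
opening: 0.0116
gripper_force: 30.0
```

{"op": "send_rows", "data": {
  "plan": [
    [[0,0,0.05,0,0,0],[0,0,0.1,0,0,0],[0,0,0.15,0,0,0],[0,0,0.2,0,0,0],[0,0,0.2,0,0,0]]
  ]
}}

```text
clock: 14.9
tool_pos: [0.6862, -0.0916, 0.1641]
orientation: [180.0, 0.0, -83.0]
force: [-2.7, -0.3, -2.5]
opening: 0.0118
gripper_force: 30.0
```

```bash
python3 - <<'E'
from h import *
u=lambda p:(UR.inv().apply(p-UO)*1e3).round(1)
o=ctrl.get_obs(); p,A=cur(); print(u(p),A.as_euler('xyz',True),o['moment'],o['force'])
E
```

```text
[  70.2 -137.6  164.1] [ 1.79989933e+02  6.69913425e-04 -8.30001008e+01] [-0.18427269  0.87110998  0.16115848] [-2.6765587  -0.26792394 -2.51920016]
```

{"op": "send_rows", "data": {
  "plan": [
    [[0,0,0.05,0,0,0],[0,0,0.1,0,0,0],[0,0,0.12,0,0,0],[0,0,0.12,0,0,0]]
  ]
}}

```text
clock: 15.23
tool_pos: [0.6863, -0.0916, 0.1633]
orientation: [-180.0, -0.0, -83.0]
force: [-3.0, 0.5, 0.2]
opening: 0.0118
gripper_force: 30.0
```

{"op": "send_rows", "data": {
  "plan": [
    [[0,0,0.03,0,0,0],[0,0,0.06,0,0,0],[0,0,0.06,0,0,0]]
  ]
}}

```text
clock: 15.48
tool_pos: [0.6864, -0.0916, 0.1631]
orientation: [-180.0, -0.0, -83.0]
force: [-3.9, 0.6, 5.0]
opening: 0.0117
gripper_force: 30.0
```

```bash
python3 - <<'E'
from h import *
import pickle
t0=pickle.load(open('s7.pkl','rb'))
t=snap('side')
for q,z in ((t0,166.4),(t,157)):
    g=cv2.cvtColor(q['img'],7)[225:250,180:205]
    print(proj(q,U(70,100,z)).round(1),proj(q,U(70,100,z+6)).round(1))
    m=(g>125).astype(np.uint8);n,l,st,c=cv2.connectedComponentsWithStats(m)
    for r in range(8,23): print(225+r,[180+x for x in np.where(m[r])[0]])
E
```

```text
[188.3 239.1] [187.7 237. ]
233 [np.int64(187), np.int64(188), np.int64(189), np.int64(190), np.int64(191), np.int64(192), np.int64(193)]
234 [np.int64(187), np.int64(188), np.int64(189), np.int64(190), np.int64(191), np.int64(192)]
235 [np.int64(182), np.int64(183), np.int64(186), np.int64(187), np.int64(188), np.int64(189), np.int64(190), np.int64(191), np.int64(192)]
236 [np.int64(182), np.int64(183), np.int64(185), np.int64(186), np.int64(187), np.int64(188), np.int64(189), np.int64(190), np.int64(191)]
237 [np.int64(181), np.int64(182), np.int64(183), np.int64(186), np.int64(187), np.int64(188), np.int64(189), np.int64(190), np.int64(191)]
238 [np.int64(182), np.int64(183), np.int64(184), np.int64(186), np.int64(187), np.int64(188), np.int64(189), np.int64(190)]
239 [np.int64(182), np.int64(183), np.int64(184), np.int64(187), np.int64(188), np.int64(189), np.int64(190)]
240 [np.int64(180), np.int64(181), np.int64(182), np.int64(183), np.int64(184), np.int64(187), np.int64(188), np.int64(189), np.int64(190)]
241 [np.int64(180), np.int64(181), np.int64(182), np.int64(183), np.int6
[... 2020 characters left out ...]
 np.int64(183), np.int64(184), np.int64(185), np.int64(187), np.int64(188), np.int64(189), np.int64(190), np.int64(191)]
243 [np.int64(180), np.int64(181), np.int64(182), np.int64(183), np.int64(184), np.int64(185), np.int64(188), np.int64(189), np.int64(190), np.int64(191)]
244 [np.int64(180), np.int64(181), np.int64(182), np.int64(183), np.int64(184), np.int64(185)]
245 [np.int64(180), np.int64(181), np.int64(182), np.int64(183), np.int64(184), np.int64(185), np.int64(186)]
246 [np.int64(180), np.int64(181), np.int64(182), np.int64(183), np.int64(184), np.int64(185), np.int64(186)]
247 [np.int64(180), np.int64(181), np.int64(182), np.int64(183), np.int64(184), np.int64(185), np.int64(186)]
```

{"op": "send_rows", "data": {
  "plan": [
    [[0,0,-0.04,0,0,0],[0,0,-0.04,0,0,0]]
  ]
}}

```text
clock: 15.7
tool_pos: [0.6864, -0.0916, 0.1631]
orientation: [-180.0, -0.0, -83.0]
force: [-2.6, -0.2, 4.8]
opening: 0.0115
gripper_force: 30.0
```

{"op": "send_rows", "data": {
  "plan": [
    [[0,0,-0.03,0,0,0],[0,0,-0.03,0,0,0]]
  ]
}}

```text
clock: 15.87
tool_pos: [0.6864, -0.0916, 0.1632]
orientation: [-180.0, -0.0, -83.0]
force: [-3.8, -0.5, 3.3]
opening: 0.0117
gripper_force: 30.0
```

{"op": "send_rows", "data": {
  "plan": [
    [[0,0,0,0,0,0],[0,0,0,0,0,0],[0,0,0,0,0,0],[0,0,0,0,0,0],[0,0,0,0,0,0],[0,0,0,0,0,0]]
  ],
  "fingers": 0.5
}}

```text
clock: 16.37
tool_pos: [0.6864, -0.0915, 0.163]
orientation: [-180.0, 0.0, -83.0]
force: [-0.8, 0.8, 1.1]
opening: 0.0425
gripper_force: 0.0
```

```bash
python3 - <<'E'
from h import *
t=snap('side');s=snap('scene')
o=ctrl.get_obs();print(o['tool_pos'],o['force'],o['opening'])
g=cv2.cvtColor(t['img'],7)
for r in (233,236,239,241,243,244): print(r,g[r,180:204].tolist())
E
```

```text
[ 0.68631646 -0.09149974  0.16302948] [ 0.60340377 -0.14761237  0.2645038 ] 0.04331132506527287
233 [91, 89, 87, 81, 72, 68, 70, 69, 57, 49, 110, 158, 160, 157, 158, 160, 147, 117, 80, 73, 68, 71, 70, 68]
236 [94, 92, 128, 151, 102, 68, 70, 68, 97, 139, 161, 162, 159, 157, 158, 141, 97, 76, 71, 75, 71, 67, 67, 56]
239 [90, 127, 164, 166, 149, 100, 73, 118, 161, 163, 161, 158, 160, 159, 125, 81, 71, 50, 55, 69, 72, 67, 71, 61]
241 [128, 165, 166, 168, 166, 134, 66, 105, 139, 134, 151, 165, 174, 143, 77, 71, 51, 45, 56, 68, 68, 68, 70, 69]
243 [130, 168, 168, 163, 164, 147, 101, 77, 111, 129, 134, 136, 137, 116, 78, 53, 44, 41, 46, 54, 69, 70, 70, 71]
244 [167, 166, 166, 164, 162, 156, 116, 72, 64, 73, 97, 117, 127, 125, 92, 44, 52, 58, 41, 55, 68, 66, 72, 69]
```

{"op": "send_rows", "data": {
  "plan": [
    [[0,0,-0.5,0,0,0],[0,0,-1.5,0,0,0],[0,0,-3,0,0,0],[0,0,-5,0,0,0],[0,0,-8,0,0,0],[0,0,-11,0,0,0],[0,0,-13,0,0,0],[0,0,-13,0,0,0]]
  ]
}}

```text
clock: 17.13
tool_pos: [0.6883, -0.0921, 0.3005]
orientation: [-179.5, -0.1, -83.0]
force: [-0.1, 0.6, 0.2]
opening: 0.0442
gripper_force: 0.0
```

```bash
python3 - <<'E'
from h import *
import pickle
t=snap('side');s=snap('scene');pickle.dump((s,t),open('s8.pkl','wb'))
u=lambda p:(UR.inv().apply(p-UO)*1e3).round(1)
o=ctrl.get_obs();print(o['tool_pos'],o['orientation'],o['joint_pos'],o['force'],o['opening'])
g=cv2.cvtColor(t['img'],7)
c=proj(t,U(-28,0,87)).round().astype(int);print(c,proj(t,U(-28,0,57)))
sub=g[c[1]-14:c[1]+28,c[0]-16:c[0]+22]
print('\n'.join(' '.join('%3d'%v for v in r) for r in sub))
E
```

```text
[ 0.68667138 -0.09151067  0.29533885] [-1.79808155e+02  3.35345901e-03 -8.30003877e+01] [ 8.48353004e+00  2.03783323e+01  9.26289026e+00  1.64775301e-03
 -7.86926902e+01 -1.48424370e+00] [ 0.31046194  0.5615653  -1.95517952] 0.04390225338005881
[264 234] [264.19876263 242.56079785]
150 153 149 152 151 149 153 150 153 153 150 151 149 150 148 142 133 132 129 132 132 132 128 126 128 133 130 130 131 132 130 129 130 127 129 130 128 127
153 149 150 151 150 153 151 151 150 150 151 149 149 150 144 132 130 130 131 130 131 130 133 131 131 130 130 130 131 129 130 130 129 132 128 130 133 125
151 150 148 148 151 149 149 147 147 150 147 150 149 142 129 131 132 131 131 132 130 133 115  81  73  50  55  97 129 131 131 128 132 131 129 129 131 128
150 152 147 149 149 151 147 148 149 149 149 148 148 140 132 132 133 128 132 129 133 122  86  31  25  20  31  89 128 126 128 133 131 129 129 130 131 130
153 151 150 150 145 148 148 149 151 150 149 146 139 127 131 130 131 132 129 129 130 112  63  25  27  30  25  44  98 132 131 129 129 130 128 130 129 127
151 150 149 148 147 148 150 149 150 148 148 143 131 129 1
[... 4866 characters left out ...]
 212 214 215 213 204 186 188 188 162 109 150 189 178 146 124 126 130 131 127 127 124 130 131
147 146 147 146 157 179 207 214 198 143 156 217 202 172 193 216 199 194 214 198 148 153 185 185 149  87 132 153 133 130 127 127 129 130 128 127 125 128
146 148 149 149 150 150 164 195 177 119 186 217 180 128 191 218 179 155 216 216 176 152 204 187 162 120 135 130 131 130 127 130 129 128 127 129 125 128
146 148 148 153 152 151 150 151 135 156 203 211 174 152 217 214 179 156 219 217 187 133 151 150 136 131 131 131 131 131 129 128 126 128 127 127 128 127
148 149 148 148 151 148 148 148 145 146 148 154 142 136 184 185 168 137 158 179 162 149 138 132 130 128 131 130 130 129 129 132 128 130 129 126 127 131
```

```bash
python3 - <<'E'
from h import *
import pickle
s,t=pickle.load(open('s8.pkl','rb'))
w=lambda j,i:(UR.inv().apply(onz(t,248+j,220+i,.087)-UO)*1e3)
def ang(a,b): 
    d=w(*b)-w(*a); return np.degrees(np.arctan2(-d[1],d[0])),np.hypot(*d[:2])
for a,b in [((17,15.2),(24.5,18)),((9,9.2),(25,16)),((6,14.8),(23,20.7)),((8.5,9),(6,14.5))]: print(a,b,w(*a).round(1),w(*b).round(1),ang(a,b))
print('c',np.mean([w(8.5,9),w(6,14.7),w(25.3,16),w(24,20.7)],0))
# reachability / clearance model in unit frame
def body(phi,al,mode,zg=79):
    # closing dir y_t, axis a (pointing back up), third
    b=np.array([np.cos(phi),-np.sin(phi),0]); n=np.array([-np.sin(phi),-np.cos(phi),0])
    yt,ln=(b,n) if mode=='len' else (n,-b)
    ax=np.cos(al)*np.array([0,0,1])+np.sin(al)*ln; xt=np.cross(yt,ax)
    P=[]
    for h in np.linspace(47,125,14):
        for v in np.linspace(-96.5,96.5,25):
            for x in np.linspace(-39,39,9): P.append(ax*h+yt*v+xt*x)
    for h in np.linspace(125,330,20):
        for c in np.linspace(0,6.28,16): P.append(ax*h+50*(yt*np.cos(c)+xt*np.sin(c)))
    return np.array(P)+[-28,0,zg]
def clear(P):
    # distances to boxes: posts, bar, tab; plane cover
    def box(c,h): return np.linalg.norm(np.maximum(np.abs(P-c)-h,0),axis=1).min()
    d=[box([70,y,108],[22,8,64]) for y in (74,-74)]+[box([69,-30,157],[6,130,6]),box([69,-137,180],[6,23,24])]
    # cover plate sampled boxes incl lip
    d.append(min(box([90-.209*r-(3 if r>165 else 0),0,97+.978*r],[5,61,4]) for r in range(0,176,6)))
    d.append(P[:,2].min()-45); return np.round(d,0)
for mode in ('len','thk'):
  for al in (0,15,25,35):
    for ph in (.2,.4,.6,.8,1,1.2,1.4,1.6,1.75): print(mode,al,ph,clear(body(ph,np.radians(al),mode)))
E
```

```text
(17, 15.2) (24.5, 18) [-31.5   2.8  87. ] [-47.1   4.9  87. ] (np.float64(-172.25067529976988), np.float64(15.673913478258253))
(9, 9.2) (25, 16) [-12.5  -6.2  87. ] [-46.6   0.3  87. ] (np.float64(-169.27998735537008), np.float64(34.647798557854784))
(6, 14.8) (23, 20.7) [-11.3   7.9  87. ] [-46.2  11.6  87. ] (np.float64(-173.8832592293462), np.float64(35.140006940888235))
(8.5, 9) (6, 14.5) [-11.5  -6.4  87. ] [-11.    7.2  87. ] (np.float64(-88.11411539782236), np.float64(13.575777801819857))
c [-29.44855061   3.12505464  87.        ]
len 0 0.2 [41.  9.  0. 57.  0. 81.]
len 0 0.4 [52.  1.  0. 44.  0. 81.]
len 0 0.6 [58.  4.  0. 43.  0. 81.]
len 0 0.8 [61.  4.  0. 49.  0. 81.]
len 0 1 [60.  1.  6. 49.  4. 81.]
len 0 1.2 [56.  5. 20. 43. 22. 81.]
len 0 1.4 [47. 22. 36. 44. 24. 81.]
len 0 1.6 [35. 39. 49. 57. 24. 81.]
len 0 1.75 [21. 48. 35. 71. 24. 81.]
len 15 0.2 [54.  0.  0. 28.  0. 69.]
len 15 0.4 [65.  0.  0. 32.  0. 69.]
len 15 0.6 [72.  4.  0. 43.  5. 69.]
len 15 0.8 [75.  4.  9. 49. 17. 69.]
len 15 1 [74.  2. 21. 49. 31. 69.]
len 15 1.2 [69. 17. 35. 49. 49. 69.]
len 15 1.4 [
[... 1508 characters left out ...]
 [ 24.  80.  41. 114.  55.  60.]
thk 25 0.6 [  9.  85.  27. 125.  37.  60.]
thk 25 0.8 [  4.  85.  15. 131.  23.  60.]
thk 25 1 [  3.  81.   5. 131.  14.  60.]
thk 25 1.2 [  0.  74.   0. 125.   5.  60.]
thk 25 1.4 [  0.  62.   0. 114.   0.  60.]
thk 25 1.6 [ 0. 48.  0. 97.  0. 60.]
thk 25 1.75 [ 0. 34.  0. 84.  0. 60.]
thk 35 0.2 [ 53.  83.  68. 108.  82.  50.]
thk 35 0.4 [ 34.  91.  50. 124.  65.  50.]
thk 35 0.6 [ 17.  95.  34. 135.  46.  50.]
thk 35 0.8 [  4.  95.  21. 141.  30.  50.]
thk 35 1 [  3.  92.  11. 141.  19.  50.]
thk 35 1.2 [  0.  84.   2. 135.  11.  50.]
thk 35 1.4 [  0.  73.   0. 124.   1.  50.]
thk 35 1.6 [  0.  58.   0. 107.   0.  50.]
thk 35 1.75 [ 0. 44.  0. 93.  0. 50.]
```

```bash
cat > cl.py <<'E'
import numpy as np
from scipy.spatial.transform import Rotation as R
def tool(phi,al,mode,be=0):
    b=np.array([np.cos(phi),-np.sin(phi),0]); n=np.array([-np.sin(phi),-np.cos(phi),0])
    yt,ln=(b,n) if mode=='len' else (n,-b)
    ax=np.cos(al)*np.array([0,0,1])+np.sin(al)*ln
    xt=np.cross(yt,-ax); M=np.c_[xt,yt,-ax]           # tool frame in unit
    return M@R.from_euler('x',be).as_matrix()
g=[(x,v,-h) for h in np.linspace(47,125,14) for v in np.linspace(-96.5,96.5,25) for x in np.linspace(-39,39,9)]
g+=[(50*np.cos(c),50*np.sin(c),-h) for h in np.linspace(125,330,20) for c in np.linspace(0,6.28,16)]
g=np.array(g)
def clear(phi,al,mode,be=0,off=(0,0),zg=79):
    P=g@tool(phi,al,mode,be).T+np.array([-28+off[0],off[1],zg])
    box=lambda c,h: np.linalg.norm(np.maximum(np.abs(P-c)-h,0),axis=1).min()
    d=[box([70,y,108],[22,8,64]) for y in (74,-74)]+[box([68,-30,157],[6,130,6]),box([68,-137,180],[6,23,24])]
    d.append(min(box([90-.209*r-(3 if r>165 else 0),0,97+.978*r],[5,61,4]) for r in range(0,176,6)))
    return np.round(d,0)
E
python3 - <<'E'
from cl import *
for mode,A in (('thk',(35,45)),('len',(45,55))):
  for al in A:
    for be in (-6,0,6):
      print(mode,al,be,[(ph,clear(ph,np.radians(al),mode,np.radians(be)).min()) for ph in (.2,.4,.5,.6,.7,.8,.9,1,1.2,1.6)])
E
```

```text
thk 35 -6 [(0.2, np.float64(48.0)), (0.4, np.float64(27.0)), (0.5, np.float64(18.0)), (0.6, np.float64(10.0)), (0.7, np.float64(3.0)), (0.8, np.float64(0.0)), (0.9, np.float64(0.0)), (1, np.float64(0.0)), (1.2, np.float64(0.0)), (1.6, np.float64(0.0))]
thk 35 0 [(0.2, np.float64(53.0)), (0.4, np.float64(34.0)), (0.5, np.float64(25.0)), (0.6, np.float64(17.0)), (0.7, np.float64(10.0)), (0.8, np.float64(4.0)), (0.9, np.float64(4.0)), (1, np.float64(3.0)), (1.2, np.float64(0.0)), (1.6, np.float64(0.0))]
thk 35 6 [(0.2, np.float64(59.0)), (0.4, np.float64(41.0)), (0.5, np.float64(33.0)), (0.6, np.float64(25.0)), (0.7, np.float64(18.0)), (0.8, np.float64(11.0)), (0.9, np.float64(10.0)), (1, np.float64(9.0)), (1.2, np.float64(4.0)), (1.6, np.float64(0.0))]
thk 45 -6 [(0.2, np.float64(57.0)), (0.4, np.float64(37.0)), (0.5, np.float64(27.0)), (0.6, np.float64(18.0)), (0.7, np.float64(10.0)), (0.8, np.float64(2.0)), (0.9, np.float64(0.0)), (1, np.float64(0.0)), (1.2, np.float64(0.0)), (1.6, np.float64(0.0))]
thk 45 0 [(0.2, np.float64(64.0)), (0.4, np.float64(45.0)), (0.5, np.float64(35.0)), 
[... 1246 characters left out ...]
5, np.float64(8.0)), (0.6, np.float64(15.0)), (0.7, np.float64(22.0)), (0.8, np.float64(30.0)), (0.9, np.float64(39.0)), (1, np.float64(48.0)), (1.2, np.float64(67.0)), (1.6, np.float64(82.0))]
len 55 0 [(0.2, np.float64(0.0)), (0.4, np.float64(0.0)), (0.5, np.float64(2.0)), (0.6, np.float64(5.0)), (0.7, np.float64(13.0)), (0.8, np.float64(20.0)), (0.9, np.float64(29.0)), (1, np.float64(38.0)), (1.2, np.float64(58.0)), (1.6, np.float64(90.0))]
len 55 6 [(0.2, np.float64(0.0)), (0.4, np.float64(0.0)), (0.5, np.float64(0.0)), (0.6, np.float64(0.0)), (0.7, np.float64(4.0)), (0.8, np.float64(11.0)), (0.9, np.float64(19.0)), (1, np.float64(29.0)), (1.2, np.float64(49.0)), (1.6, np.float64(88.0))]
```

```bash
cat >> h.py <<'E'
from cl import tool
KN=np.array([-28.,0.,82.])
def kp(psi,back=0,al=45,kn=None):
    "world TCP pose for the knob grasp in thk frame psi, back mm along the tool axis"
    M=tool(psi,np.radians(al),'thk'); k=KN if kn is None else np.array(kn)
    return U(*(k-M[:,2]*(back-19))), UR*R.from_matrix(M)
E
python3 - <<'E'
from h import *
p,A=cur(); a=U(-60,-150,290); q,B=kp(.2,110); print(q,B.as_matrix().round(2).tolist())
m=A*R.from_rotvec((A.inv()*B).as_rotvec()*.5)
rows((p,A),[(U(0,-145,290),A,4),(U(-110,-110,260),m,8),(q,B,10),(q,B,2)])
E
```

```text
[0.50755413 0.03773004 0.14634672] [[0.71, -0.08, 0.71], [-0.05, -1.0, -0.05], [0.71, -0.0, -0.71]]
[[0.19, 1.77, 0.13, 0.0, 0.0, 0.0], [0.38, 3.54, 0.26, 0.0, 0.0, 0.0], [0.56, 5.3, 0.38, 0.0, 0.0, 0.0], [0.75, 7.07, 0.51, 0.0, 0.0, 0.0], [0.32, 8.45, 0.88, 1.91, 2.34, -4.65], [-0.12, 9.83, 1.25, 3.83, 4.68, -9.29], [-0.55, 11.2, 1.62, 5.74, 7.02, -13.94], [-0.99, 12.58, 1.99, 7.65, 9.36, -18.59]]
[[-0.89, 1.19, 0.09, 1.91, 2.34, -4.65], [-1.79, 2.38, 0.17, 3.83, 4.68, -9.29], [-2.68, 3.57, 0.26, 5.74, 7.02, -13.94], [-3.58, 4.76, 0.35, 7.65, 9.36, -18.59], [-4.88, 4.3, 1.32, 9.18, 11.23, -22.3], [-6.17, 3.85, 2.29, 10.72, 13.1, -26.02], [-7.47, 3.39, 3.26, 12.25, 14.98, -29.74], [-8.77, 2.94, 4.23, 13.78, 16.85, -33.46]]
[[-1.13, -0.98, 0.78, 1.53, 1.87, -3.72], [-2.26, -1.95, 1.56, 3.06, 3.74, -7.43], [-3.39, -2.93, 2.34, 4.59, 5.62, -11.15], [-4.52, -3.9, 3.11, 6.12, 7.49, -14.87], [-5.65, -4.88, 3.89, 7.65, 9.36, -18.59], [-6.78, -5.85, 4.67, 9.18, 11.23, -22.3], [-6.78, -5.85, 4.67, 9.18, 11.23, -22.3], [-6.78, -5.85, 4.67, 9.18, 11.23, -22.3]]
```

{"op": "send_rows", "data": {
  "plan": [
    [[0.2,1.8,0,0,0,0],[0.4,3.5,0,0,0,0],[0.6,5.3,0,0,0,0],[0.7,7.1,0,0,0,0],[0.3,8.5,0.8,1.9,2.3,-4.6],[-0.1,9.8,1.2,3.8,4.7,-9.3],[-0.6,11.2,1.6,5.7,7,-13.9],[-1,12.6,2,7.6,9.4,-18.6]]
  ],
  "fingers": 0.6
}}

```text
clock: 17.9
tool_pos: [0.559, -0.0969, 0.2721]
orientation: [-174.0, -10.5, -64.6]
force: [-0.5, 0.5, 1.2]
opening: 0.0528
gripper_force: 0.0
```

{"op": "send_rows", "data": {
  "plan": [
    [[-0.9,1.2,0.1,1.9,2.3,-4.6],[-1.8,2.4,0.2,3.8,4.7,-9.3],[-2.7,3.6,0.3,5.7,7,-13.9],[-3.6,4.8,0.4,7.6,9.4,-18.6],[-4.9,4.3,1.3,9.2,11.2,-22.3],[-6.2,3.9,2.3,10.7,13.1,-26],[-7.5,3.4,3.3,12.2,15,-29.7],[-8.8,2.9,4.2,13.8,16.9,-33.5]]
  ]
}}

```text
clock: 18.57
tool_pos: [0.5162, -0.0322, 0.2331]
orientation: [-172.1, -30.9, -31.4]
force: [1.0, 1.2, 2.7]
opening: 0.0527
gripper_force: 0.0
```

```bash
python3 - <<'E'
from h import *
p,A=cur(); q,B=kp(.2,110);o=ctrl.get_obs(); print(p,o['joint_pos'].round(1),o['force'])
rows((p,A),[(q,B,7),(q,B,1)])
E
```

```text
[ 0.51624295 -0.03219597  0.23306816] [ 26.9 -12.1 -58.1  49.  -28.5  -6.8] [1.01605997 1.20557999 2.7180847 ]
[[-1.17, -0.68, 0.84, 1.27, 1.75, -3.17], [-2.35, -1.36, 1.68, 2.54, 3.5, -6.34], [-3.52, -2.04, 2.53, 3.81, 5.25, -9.52], [-4.7, -2.71, 3.37, 5.08, 7.0, -12.69], [-5.87, -3.39, 4.21, 6.36, 8.75, -15.86], [-7.05, -4.07, 5.05, 7.63, 10.5, -19.03], [-8.22, -4.75, 5.89, 8.9, 12.25, -22.21], [-8.22, -4.75, 5.89, 8.9, 12.25, -22.21]]
```

```bash
cat > kin.py <<'E'
import numpy as np
from scipy.spatial.transform import Rotation as R
from scipy.optimize import least_squares
D=[([-47.093,20.582,.645,-.014,-70.136,-16.507],[.29993,-.60428,.22583]),([-14.522,12.906,-20.103,-.017,-57.064,-81.206],[.45785,-.31663,.15456]),
([-12.672,15.658,-23.431,-.023,-50.840,-83.325],[.46784,-.30166,.10766]),([-9.84,21.167,-9.083,-.002,-59.865,17.155],[.57509,-.2944,.14821]),
([8.4835,20.378,9.263,.0016,-78.693,-1.484],[.68667,-.09151,.29534])]
E_=lambda a,x:R.from_euler(a,x,degrees=True)
def fk(j,P,s4=1,s6=1):
    a1,a2,c,d,h,L,e=P[:7]
    Q=E_('z',j[0])*E_('y',j[1]-j[2])
    p=E_('z',j[0]).apply([a1,e,h])+(E_('z',j[0])*E_('y',j[1])).apply([0,0,a2])+Q.apply([c,0,d])
    W=Q*E_('x',s4*j[3])*E_('y',-j[4]); p=p+W.apply([L,0,0])
    T=W*E_('x',s6*j[5])
    return p,T   # T: tool z = T x
E
python3 - <<'E'
from h import *
from kin import *
o=ctrl.get_obs(); D.append((o['joint_pos'],o['tool_pos'])); B=rot(*o['orientation']).as_matrix()
for s4 in (1,-1):
    f=least_squares(lambda P:np.r_[np.concatenate([fk(j,P,s4)[0]-t for j,t in D])*1e3,1e-3*P],[0.05,.4,.4,0,.4,.25,-.19])
    p,T=fk(D[-1][0],f.x,s4); print(s4,f.x.round(4),np.abs(f.fun[:18]).max(), T.apply([1,0,0]).round(3),B[:,2].round(3))
    for s6 in (1,-1):
        T=fk(D[-1][0],f.x,s4,s6)[1].as_matrix(); T0=fk(D[4][0],f.x,s4,s6)[1].as_matrix()
        B0=rot(-179.808,.003,-83).as_matrix(); print(s6,(T.T@B).round(2).tolist(),(T0.T@B0).round(2).tolist())
E
```

```text
1 [ 0.3899  0.0654  0.3122 -0.1983  0.4132 -0.0404 -0.201 ] 83.81967566063689 [ 0.18   0.496 -0.849] [ 0.506 -0.148 -0.849]
1 [[-0.53, -0.42, 0.74], [-0.06, -0.85, -0.53], [0.85, -0.32, 0.42]] [[-0.0, 0.0, 1.0], [-1.0, 0.05, -0.0], [-0.05, -1.0, -0.0]]
-1 [[-0.53, -0.42, 0.74], [0.14, -0.9, -0.41], [0.84, -0.12, 0.53]] [[-0.0, 0.0, 1.0], [-1.0, -0.0, -0.0], [0.0, -1.0, 0.0]]
-1 [ 0.2326  0.3269  0.3578 -0.1198  0.4466  0.2951 -0.1858] 58.04353927681666 [ 0.506 -0.148 -0.849] [ 0.506 -0.148 -0.849]
1 [[-0.0, 0.0, 1.0], [-0.97, 0.24, 0.0], [-0.24, -0.97, 0.0]] [[-0.0, 0.0, 1.0], [-1.0, 0.05, -0.0], [-0.05, -1.0, 0.0]]
-1 [[-0.0, 0.0, 1.0], [-1.0, 0.0, 0.0], [-0.0, -1.0, 0.0]] [[-0.0, 0.0, 1.0], [-1.0, -0.0, -0.0], [0.0, -1.0, 0.0]]
```

```bash
cat >> kin.py <<'E'
def fk2(j,P):
    a1,a2,c,d,h,L,e,b2,e2,e3,x3=P
    Z=E_('z',j[0]);Q=Z*E_('y',j[1]-j[2]);F=Q*E_('x',-j[3]);W=F*E_('y',-j[4])
    p=Z.apply([a1,e,h])+(Z*E_('y',j[1])).apply([b2,0,a2])+Q.apply([c,0,d])+F.apply([0,e2,x3])+W.apply([L,0,e3])
    return p,W*E_('x',-j[5])
TT=np.array([[0,0,1],[-1,0,0],[0,-1,0.]])
E
python3 - <<'E'
from h import *
from kin import *
o=ctrl.get_obs(); D.append((o['joint_pos'],o['tool_pos']))
for z0 in (0,1):
    f=least_squares(lambda P:np.r_[np.concatenate([fk2(j,P)[0]-t for j,t in D])*1e3,.02*P],[0.0,.4,.4,0,.3,.25,-.19,0,0,0,0])
    print(f.x.round(4),f.fun[:18].round(1))
E
```

```text
[-4.000e-04  6.017e-01  4.636e-01 -1.000e-04  1.994e-01  3.787e-01
 -2.000e-04  0.000e+00 -1.916e-01  3.000e-04  1.000e-04] [ 0. -0. -0.  0.  0. -0. -0.  0.  0. -0. -0. -0. -0. -0.  0.  0.  0. -0.]
[-4.000e-04  6.017e-01  4.636e-01 -1.000e-04  1.994e-01  3.787e-01
 -2.000e-04  0.000e+00 -1.916e-01  3.000e-04  1.000e-04] [ 0. -0. -0.  0.  0. -0. -0.  0.  0. -0. -0. -0. -0. -0.  0.  0.  0. -0.]
```

```bash
cat >> kin.py <<'E'
PK=np.array([0,.6017,.4636,0,.1994,.3787,0,0,-.1916,0,0])
LO=np.array([-176,-82,-58.2,-173.8,-174.7,-.2]);HI=np.array([176,121.7,71.7,95.5,-.2,173.6]);LO[5]=-173.6
def ik(pos,B,seed):
    def f(j):
        p,T=fk2(j,PK); return np.r_[(p-pos)*1e3,(R.from_matrix(T.as_matrix()@TT).inv()*B).as_rotvec(degrees=True)*5]
    s=least_squares(f,np.clip(seed,LO+.1,HI-.1),bounds=(LO,HI)); return s.x,np.abs(s.fun).max()
E
python3 - <<'E'
from h import *
from kin import *
j0=ctrl.get_obs()['joint_pos']
for al in (20,30,38,45):
    j=j0.copy()
    for psi in (.2,.5,.8,-.77,-.4,0,.2):
        out=[]
        for back in (0,40,70):
            q,B=kp(psi,back,al); x,e=min((ik(q,B,s) for s in (j,j0,j0*[1,1,1,-.5,2,1],j0*[1,1,1,0,2,5])),key=lambda r:r[1]); out.append((back,round(e,1),x.round(0).astype(int).tolist()))
            if e<1: j=x
        print(al,psi,out)
E
```

```text
20 0.2 [(0, np.float64(1.5), [13, 11, -58, 71, -6, 2]), (40, np.float64(0.0), [26, 7, -52, 37, -17, 25]), (70, np.float64(0.0), [29, 4, -49, 29, -23, 31])]
20 0.5 [(0, np.float64(0.0), [20, 12, -57, 65, -14, -14]), (40, np.float64(0.0), [28, 8, -52, 44, -22, 0]), (70, np.float64(0.0), [32, 5, -49, 36, -28, 6])]
20 0.8 [(0, np.float64(0.0), [27, 14, -52, 50, -24, -23]), (40, np.float64(0.0), [32, 11, -48, 39, -31, -15]), (70, np.float64(0.0), [35, 8, -46, 34, -35, -12])]
20 -0.77 [(0, np.float64(0.0), [14, 16, -25, -22, -35, 144]), (40, np.float64(0.0), [13, 12, -25, -20, -39, 142]), (70, np.float64(0.0), [12, 9, -24, -19, -42, 141])]
20 -0.4 [(0, np.float64(0.0), [20, 13, -35, -9, -22, 107]), (40, np.float64(0.0), [20, 9, -34, -7, -27, 106]), (70, np.float64(0.0), [20, 6, -34, -7, -31, 105])]
20 0 [(0, np.float64(0.0), [19, 11, -55, 46, -6, 33]), (40, np.float64(0.0), [26, 7, -48, 22, -17, 51]), (70, np.float64(0.0), [27, 4, -46, 18, -23, 54])]
20 0.2 [(0, np.float64(1.5), [13, 11, -58, 71, -6, 2]), (40, np.float64(0.0), [26, 7, -52, 37, -17, 25]), (70, np.float64(0.0), [29, 4, -49, 
[... 2720 characters left out ...]
0, np.float64(27.2), [41, 12, -58, 72, -45, -56])]
45 -0.77 [(0, np.float64(38.8), [0, 15, -22, -49, -37, 174]), (40, np.float64(35.5), [-3, 11, -23, -48, -41, 174]), (70, np.float64(33.2), [-5, 9, -23, -47, -43, 174])]
45 -0.4 [(0, np.float64(12.9), [0, 12, -29, -63, -22, 174]), (40, np.float64(6.5), [-2, 8, -31, -62, -24, 174]), (70, np.float64(1.7), [-4, 4, -32, -61, -27, 174])]
45 0 [(0, np.float64(3.0), [7, 11, -33, -78, 0, 168]), (40, np.float64(11.7), [8, 6, -37, -76, 0, 165]), (70, np.float64(18.8), [9, 2, -39, -73, 0, 162])]
45 0.2 [(0, np.float64(90.7), [10, 8, -58, 95, -12, -20]), (40, np.float64(92.6), [17, 3, -58, 70, -12, 0]), (70, np.float64(89.5), [22, -1, -58, 50, -11, 17])]
```

```bash
cat > srch.py <<'E'
from h import *
from kin import *
import cl
seeds=[np.array(s,float) for s in ([27,7,-52,40,-20,20],[14,14,-25,-25,-37,150],[20,12,-40,0,-20,-70],[20,12,-40,0,-20,110],[14,14,-25,-25,-37,-30],[20,14,-50,45,-25,150],[20,14,-50,45,-25,-30])]
def pose(mode,phi,al,be,back=0,flip=0,off=0):
    M=tool(phi,np.radians(al),mode,np.radians(be))
    if flip: M=M@np.diag([-1,-1,1])
    b=np.array([np.cos(phi),-np.sin(phi),0])
    return U(*(KN+b*off-M[:,2]*(back-19))),UR*R.from_matrix(M)
def feas(*a,**k):
    best=(99,None)
    for fl in (0,1):
        q,B=pose(*a,flip=fl,**k)
        for s in seeds:
            x,e=ik(q,B,s)
            if e<best[0]: best=(e,x.round(0),fl)
            if e<.5: return best
    return best
if __name__=='__main__':
  for mode,phis in (('thk',(.5,.6,.7,.8,.9)),('len',(.5,.6,.7,.8,.9))):
    for ph in phis:
        L=[]
        for al in (10,15,20,25,30,35):
            for be in ((0,3,5) if mode=='thk' else (0,-3,-5)):
                for off in ((-6,0,6) if mode=='thk' else (0,)):
                    b=off*np.array([np.cos(ph),-np.sin(ph)])
                    L.append((cl.clear(ph,np.radians(al),mode,np.radians(be),b).min(),al,be,off))
        L.sort(key=lambda r:(-r[0],abs(r[2]))); n=0
        for c,al,be,off in L:
            f=feas(mode,ph,al,be,off=off)
            if f[0]<1: print(mode,ph,c,al,be,off,f[1:]);n+=1
            if n==4: break
E
python3 srch.py
```

```text
thk 0.5 17.0 20 0 -6 (array([ 20.,  12., -57.,  66., -14., -15.]), 0)
thk 0.5 17.0 15 5 -6 (array([ 27.,  13., -47.,  25., -18.,  19.]), 0)
thk 0.5 15.0 15 3 -6 (array([ 27.,  13., -47.,  28., -20.,  16.]), 0)
thk 0.5 14.0 20 3 0 (array([ 14.,  11., -58.,  74.,  -9., -18.]), 0)
thk 0.6 12.0 20 3 -6 (array([ 17.,  11., -58.,  71., -12., -23.]), 0)
thk 0.6 10.0 15 5 -6 (array([ 27.,  13., -48.,  30., -19.,   9.]), 0)
thk 0.6 9.0 20 0 -6 (array([ 23.,  12., -56.,  60., -18., -18.]), 0)
thk 0.6 8.0 15 3 -6 (array([ 28.,  13., -47.,  31., -21.,   8.]), 0)
thk 0.7 8.0 10 5 -6 (array([ 27.,  15., -39.,  13., -28.,  19.]), 0)
thk 0.7 8.0 10 5 0 (array([ 26.,  15., -38.,  13., -28.,  20.]), 0)
thk 0.7 8.0 15 5 -6 (array([ 27.,  13., -48.,  33., -20.,   1.]), 0)
thk 0.7 8.0 15 5 0 (array([ 27.,  13., -48.,  32., -20.,   2.]), 0)
thk 0.8 9.0 10 5 -6 (array([ 27.,  15., -39.,  15., -28.,  11.]), 0)
thk 0.8 9.0 15 5 -6 (array([ 28.,  13., -48.,  34., -21.,  -7.]), 0)
thk 0.8 9.0 15 5 0 (array([ 27.,  14., -48.,  34., -21.,  -6.]), 0)
thk 0.8 9.0 20 5 -6 (array([ 20.,  12., -57.,  68., -15., -33.]
[... 976 characters left out ...]
]), 0)
len 0.7 9.0 30 -5 0 (array([  6.,  15., -25., -38., -32., 169.]), 0)
len 0.7 9.0 35 -5 0 (array([  1.,  16., -24., -48., -35.,   1.]), 1)
len 0.8 12.0 35 -5 0 (array([  3.,  14., -26., -48., -30.,  -5.]), 1)
len 0.8 9.0 35 -3 0 (array([  2.,  15., -24., -47., -33.,  -5.]), 1)
len 0.8 9.0 15 -5 0 (array([ 21.,  15., -32.,  -7., -28., 126.]), 0)
len 0.8 9.0 25 -5 0 (array([ 14.,  14., -30., -25., -26., 147.]), 0)
len 0.9 19.0 35 -5 0 (array([  6.,  13., -28., -46., -24., 167.]), 0)
len 0.9 16.0 35 -3 0 (array([  4.,  14., -27., -47., -28., 168.]), 0)
len 0.9 14.0 30 -5 0 (array([ 12.,  13., -31., -33., -22., 150.]), 0)
len 0.9 12.0 35 0 0 (array([  2.,  15., -25., -47., -32., 170.]), 0)
```

```bash
python3 - <<'E'
from h import *
import pickle
s,t=pickle.load(open('s8.pkl','rb')); w=snap('wrist'); pickle.dump(w,open('w2.pkl','wb'))
def projw(s,p):
    c=s['pose'][:3,:3].T@(np.asarray(p)-s['pose'][:3,3]);r=np.hypot(c[0],c[1]);th=np.arctan2(r,c[2]);K=s['K'];return K[:2,2]+K[0,0]*th*c[:2]/r
a=np.linspace(0,6.28,60)
disc=[(-28+22*np.cos(x),22*np.sin(x),z) for x in a for z in (49,57)]
b=np.array([np.cos(.2),-np.sin(.2)]);n=np.array([np.sin(.2),np.cos(.2)])
bar=[(*(np.array([-28,0])+b*i*21+n*k*7),z) for i in(-1,1) for k in(-1,1) for z in(57,87)]
for nm,im,pr in (('side',t,proj),('wrist',w,projw),('scene',s,proj)):
    P=np.array([pr(im,U(*q)) for q in disc+bar]); Pb=np.array([pr(im,U(*q)) for q in bar if q[2]==87])
    g=cv2.cvtColor(im['img'],7); c=P.mean(0).astype(int)
    m=(g<60).astype(np.uint8); 
    k,l,st,ce=cv2.connectedComponentsWithStats(m)
    x0,y0=np.maximum(P.min(0).astype(int),0);x1,y1=P.max(0).astype(int)
    sub=l[y0:y1,x0:x1]; ids=np.bincount(sub.ravel(),minlength=k);ids[0]=0
    i=ids.argmax(); print(nm,'pred',P.min(0).round(1),P.max(0).round(1),'obs',st[i],ce[i].round(1),'bartop',Pb.round(0).tolist())
E
```

```text
side pred [252.3 226.8] [275.5 254.3] obs [254 229  21  26 400] [262.9 242.7] bartop [[275.0, 235.0], [272.0, 241.0], [256.0, 227.0], [252.0, 232.0]]
wrist pred [204.4 232.1] [245.5 274.9] obs [    0   235   560   185 57176] [290.9 338.9] bartop [[230.0, 269.0], [218.0, 274.0], [216.0, 232.0], [204.0, 237.0]]
scene pred [281.1 198.2] [299.7 222.3] obs [283 201  13  12  56] [287.8 206.1] bartop [[283.0, 200.0], [288.0, 198.0], [294.0, 210.0], [299.0, 207.0]]
```

```bash
sed -i "s/^KN=.*/KN=np.array([-28.3,1.2,82.])/" h.py; python3 - <<'E'
from srch import *
print([(ph,cl.clear(ph,np.radians(18),'thk',np.radians(3)).min()) for ph in (.4,.5,.6,.65,.7,.8)])
print([(ph,cl.clear(ph,np.radians(18),'len',np.radians(-3)).min()) for ph in (.55,.6,.65,.7,.8,.9,1.0,1.2,1.5,1.75)])
j=ctrl.get_obs()['joint_pos']
for a in [('thk',.2,18,3,70),('thk',.2,18,3,0),('thk',.65,18,3,0),('thk',.65,18,3,70),('len',.65,18,-3,70),('len',.65,18,-3,0),('len',1.0,18,-3,0),('len',1.3,18,-3,0),('len',1.55,18,-3,0),('len',1.75,18,-3,0)]:
    q,B=pose(*a); j,e=ik(q,B,j); print(a,j.round(0),round(e,1))
p,A=cur(); h,B=pose('thk',.2,18,3,70); g,_=pose('thk',.2,18,3,0)
rows((p,A),[(h,B,8)]);rows((h,B),[(g,B,8)])
E
```

```text
[(0.4, np.float64(20.0)), (0.5, np.float64(13.0)), (0.6, np.float64(6.0)), (0.65, np.float64(5.0)), (0.7, np.float64(6.0)), (0.8, np.float64(7.0))]
[(0.55, np.float64(1.0)), (0.6, np.float64(3.0)), (0.65, np.float64(5.0)), (0.7, np.float64(7.0)), (0.8, np.float64(7.0)), (0.9, np.float64(5.0)), (1.0, np.float64(8.0)), (1.2, np.float64(22.0)), (1.5, np.float64(49.0)), (1.75, np.float64(36.0))]
('thk', 0.2, 18, 3, 70) [ 28.   5. -43.  16. -26.  45.] 0.0
('thk', 0.2, 18, 3, 0) [ 25.  12. -49.  28. -13.  35.] 0.0
('thk', 0.65, 18, 3, 0) [ 24.  13. -53.  50. -17. -11.] 0.0
('thk', 0.65, 18, 3, 70) [ 32.   6. -46.  30. -30.   3.] 0.0
('len', 0.65, 18, -3, 70) [ 14.   9. -24. -16. -42. 146.] 0.0
('len', 0.65, 18, -3, 0) [ 15.  16. -26. -19. -34. 148.] 0.0
('len', 1.0, 18, -3, 0) [ 21.  14. -34.  -7. -24. 114.] 0.0
('len', 1.3, 18, -3, 0) [ 25.  13. -44.  14. -16.  75.] 0.0
('len', 1.55, 18, -3, 0) [ 23.  12. -52.  40. -12.  36.] 0.0
('len', 1.75, 18, -3, 0) [ 23.  12. -54.  50. -14.  16.] 0.0
[[-0.64, -0.81, 1.21, 0.82, -1.85, -2.86], [-1.28, -1.61, 2.41, 1.65, -3.7, -5.73], [-1.92, -2.42, 3.62, 2.47, -5.55, -8.59], [-2.56, -3.23, 4.82, 3.3, -7.4, -11.46], [-3.2, -4.03, 6.03, 4.12, -9.25, -14.32], [-3.84, -4.84, 7.23, 4.95, -11.1, -17.18], [-4.48, -5.64, 8.44, 5.77, -12.95, -20.05], [-5.12, -6.45, 9.64, 6.59, -14.8, -22.91]]
[[-0.0, 0.0, 0.87, 0.0, 0.0, 0.0], [-0.0, 0.0, 1.75, 0.0, 0.0, 0.0], [-0.0, 0.0, 2.62, 0.0, 0.0, 0.0], [0.0, -0.0, 3.5, 0.0, 0.0, 0.0], [0.0, -0.0, 4.38, 0.0, 0.0, 0.0], [0.0, 0.0, 5.25, 0.0, 0.0, 0.0], [-0.0, -0.0, 6.13, 0.0, 0.0, 0.0], [-0.0, 0.0, 7.0, 0.0, 0.0, 0.0]]
```

{"op": "send_rows", "data": {
  "plan": [
    [[-0.7,-0.9,1.4,0.9,-2.1,-3.3],[-1.5,-1.8,2.8,1.9,-4.2,-6.5],[-2.2,-2.8,4.1,2.8,-6.3,-9.8],[-2.9,-3.7,5.5,3.8,-8.5,-13.1],[-3.7,-4.6,6.9,4.7,-10.6,-16.4],[-4.4,-5.5,8.3,5.7,-12.7,-19.6],[-5.1,-6.4,9.6,6.6,-14.8,-22.9],[-5.1,-6.4,9.6,6.6,-14.8,-22.9]]
  ],
  "fingers": 0.6
}}

```text
clock: 19.28
tool_pos: [0.5526, 0.0291, 0.125]
orientation: [-177.0, -17.4, -4.8]
force: [1.9, 0.4, 0.6]
opening: 0.0526
gripper_force: 0.0
```

```bash
python3 - <<'E'
from srch import *
p,A=cur(); h,B=pose('thk',.2,18,3,70); g,_=pose('thk',.2,18,3,0)
print(p,h,ctrl.get_obs()['joint_pos'].round(0),ctrl.get_obs()['force'])
rows((p,A),[(h,B,1),(g,B,7)])
E
```

```text
[0.55260505 0.02914838 0.12496302] [0.55537307 0.0325277  0.13043741] [ 27.   5. -43.  15. -26.  46.] [1.88571979 0.4035434  0.61606872]
[[0.4, -0.38, -0.43, 0.17, 0.63, -0.41], [0.41, -0.39, 0.57, 0.17, 0.63, -0.41], [0.42, -0.39, 1.57, 0.17, 0.63, -0.41], [0.43, -0.39, 2.57, 0.17, 0.63, -0.41], [0.44, -0.39, 3.57, 0.17, 0.63, -0.41], [0.45, -0.4, 4.57, 0.17, 0.63, -0.41], [0.47, -0.4, 5.57, 0.17, 0.63, -0.41], [0.48, -0.4, 6.57, 0.17, 0.63, -0.41]]
```

{"op": "send_rows", "data": {
  "plan": [
    [[0,0,0,0,0,0],[0,0,0,0,0,0],[0,0,0,0,0,0]]
  ]
}}

```text
clock: 19.53
tool_pos: [0.5513, 0.0275, 0.1278]
orientation: [-177.0, -17.6, -5.1]
force: [-0.5, 0.6, 0.5]
opening: 0.0526
gripper_force: 0.0
```

```bash
python3 - <<'E'
from srch import *
p,A=cur(); h,B=pose('thk',.2,18,3,70); g,_=pose('thk',.2,18,3,0)
print(p)
rows((p,A),[(h,B,1),(g,B,7)])
E
```

```text
[0.5513446  0.02754663 0.12778138]
[[0.42, -0.54, -0.12, 0.2, 0.32, -0.7], [0.43, -0.54, 0.88, 0.2, 0.32, -0.7], [0.43, -0.55, 1.88, 0.2, 0.32, -0.7], [0.44, -0.55, 2.88, 0.2, 0.32, -0.7], [0.44, -0.55, 3.88, 0.2, 0.32, -0.7], [0.45, -0.56, 4.88, 0.2, 0.32, -0.7], [0.45, -0.56, 5.88, 0.2, 0.32, -0.7], [0.46, -0.56, 6.88, 0.2, 0.32, -0.7]]
```

{"op": "send_rows", "data": {
  "plan": [
    [[0.4,-0.5,0,0.2,0.3,-0.7],[0.4,-0.5,0.8,0.2,0.3,-0.7],[0.4,-0.5,1.8,0.2,0.3,-0.7],[0.4,-0.5,2.8,0.2,0.3,-0.7],[0.4,-0.5,3.8,0.2,0.3,-0.7],[0.4,-0.5,4.6,0.2,0.3,-0.7],[0.4,-0.5,5,0.2,0.3,-0.7],[0.4,-0.5,5,0.2,0.3,-0.7]]
  ]
}}

```text
clock: 20.2
tool_pos: [0.5711, 0.0339, 0.0804]
orientation: [-177.0, -17.9, -4.3]
force: [0.2, -0.6, -0.4]
opening: 0.0526
gripper_force: 0.0
```

```bash
python3 - <<'E'
from srch import *
p,A=cur(); g,B=pose('thk',.2,18,3,0); print(p,g,ctrl.get_obs()['force'])
rows((p,A),[(g,B,4)])
w=snap('wrist')
E
```

```text
[0.57113679 0.03386791 0.08044314] [0.57719058 0.03453873 0.06395469] [ 0.24115586 -0.55457099 -0.35007139]
[[0.02, -0.01, 0.44, 0.0, 0.03, 0.02], [0.03, -0.01, 0.88, 0.0, 0.05, 0.04], [0.05, -0.02, 1.32, 0.0, 0.08, 0.06], [0.06, -0.02, 1.76, 0.0, 0.1, 0.08]]
```

{"op": "send_rows", "data": {
  "plan": [
    [[0,0,0.5,0,0,0],[0,0,1,0,0,0],[0,0,1.4,0,0,0],[0.1,0,1.7,0,0,0],[0.1,0,1.7,0,0,0]]
  ]
}}

```text
clock: 20.67
tool_pos: [0.5778, 0.0344, 0.065]
orientation: [-177.0, -17.9, -4.3]
force: [0.2, -0.1, 0.9]
opening: 0.0527
gripper_force: 0.0
```

{"op": "send_rows", "data": {
  "plan": [
    [[0,0,0,0,0,0],[0,0,0,0,0,0],[0,0,0,0,0,0],[0,0,0,0,0,0]]
  ],
  "fingers": 0.23
}}

```text
clock: 21.0
tool_pos: [0.5781, 0.0347, 0.066]
orientation: [-177.0, -18.0, -4.3]
force: [-0.7, 0.9, -0.1]
opening: 0.0313
gripper_force: 0.0
```

{"op": "send_rows", "data": {
  "plan": [
    [[0,0,0,0,0,0],[0,0,0,0,0,0],[0,0,0,0,0,0],[0,0,0,0,0,0]]
  ],
  "fingers": 0.18
}}

```text
clock: 21.33
tool_pos: [0.5778, 0.0339, 0.0658]
orientation: [-177.0, -18.0, -4.3]
force: [3.2, -7.2, 0.1]
opening: 0.0164
gripper_force: 3.0
```

{"op": "send_rows", "data": {
  "plan": [
    [[0,0.1,0,0,0,0],[0,0.15,0,0,0,0],[0,0.15,0,0,0,0]]
  ]
}}

```text
clock: 21.58
tool_pos: [0.5779, 0.0333, 0.0657]
orientation: [-177.0, -18.0, -4.3]
force: [0.2, -0.5, 0.6]
opening: 0.016
gripper_force: 0.1
```

{"op": "send_rows", "data": {
  "plan": [
    [[0,0,0,0,0,0],[0,0,0,0,0,0],[0,0,0,0,0,0],[0,0,0,0,0,0]]
  ],
  "fingers": 0
}}

```text
clock: 21.92
tool_pos: [0.5779, 0.0331, 0.0657]
orientation: [-177.0, -18.0, -4.3]
force: [1.7, -1.1, 0.2]
opening: 0.0142
gripper_force: 29.6
```

```bash
python3 - <<'E'
from srch import *
o=ctrl.get_obs();p,A=cur();print(p,o['orientation'],o['force'],o['moment'],o['gripper_force'],o['opening'])
G=p-A.as_matrix()[:,2]*.019;print('grasp unit',UR.inv().apply(G-UO)*1e3)
E
```

```text
[0.57792762 0.0331464  0.06567477] [-176.98611014  -17.98418975   -4.26988164] [ 1.69933991 -1.09647763  0.18759497] [-1.04571022  0.54836675 -0.27903045] 29.57586497068405 0.01421957779729361
grasp unit [-27.73694582  -0.2875116   83.72147038]
```

```bash
cat >> h.py <<'E'
def turn(start,deg,n,kn=(-28,-.3)):
    K=U(*kn,0);W=[]
    for k in range(1,n+1):
        Z=R.from_euler('z',-deg*k/n,degrees=True);W.append((K+Z.apply(start[0]-K),Z*start[1],1))
    rows(start,W); return W[-1][:2]
E
python3 - <<'E'
from h import *
turn(cur(),31.2,24)
E
```

```text
[[0.0, 0.01, -0.0, -0.4, 0.07, 1.23], [0.0, 0.03, -0.0, -0.8, 0.13, 2.47], [0.01, 0.04, -0.0, -1.2, 0.2, 3.7], [0.01, 0.06, -0.0, -1.61, 0.26, 4.94], [0.01, 0.07, -0.0, -2.01, 0.33, 6.17], [0.01, 0.08, -0.0, -2.41, 0.39, 7.41], [0.01, 0.1, -0.0, -2.81, 0.46, 8.64], [0.01, 0.11, -0.0, -3.21, 0.52, 9.88]]
[[0.0, 0.01, -0.0, -0.4, 0.07, 1.23], [0.0, 0.03, -0.0, -0.8, 0.13, 2.47], [0.01, 0.04, -0.0, -1.2, 0.2, 3.7], [0.01, 0.06, -0.0, -1.61, 0.26, 4.94], [0.01, 0.07, -0.0, -2.01, 0.33, 6.17], [0.01, 0.08, -0.0, -2.41, 0.39, 7.41], [0.01, 0.1, -0.0, -2.81, 0.46, 8.64], [0.01, 0.11, -0.0, -3.21, 0.52, 9.88]]
[[0.0, 0.01, -0.0, -0.4, 0.07, 1.23], [0.0, 0.03, -0.0, -0.8, 0.13, 2.47], [0.01, 0.04, -0.0, -1.2, 0.2, 3.7], [0.01, 0.06, -0.0, -1.61, 0.26, 4.94], [0.01, 0.07, -0.0, -2.01, 0.33, 6.17], [0.01, 0.08, -0.0, -2.41, 0.39, 7.41], [0.01, 0.1, -0.0, -2.81, 0.46, 8.64], [0.01, 0.11, -0.0, -3.21, 0.52, 9.88]]
```

{"op": "send_rows", "data": {
  "plan": [
    [[0,0.01,0,-0.4,0.07,1.23],[0,0.03,0,-0.8,0.13,2.47],[0.01,0.04,0,-1.2,0.2,3.7],[0.01,0.06,0,-1.6,0.26,4.94],[0.01,0.07,0,-2,0.33,6.17],[0.01,0.08,0,-2.4,0.39,7.41],[0.01,0.1,0,-2.8,0.46,8.64],[0.01,0.11,0,-3.2,0.52,9.88]]
  ]
}}

```text
clock: 22.58
tool_pos: [0.5778, 0.032, 0.0657]
orientation: [-177.0, -18.0, -14.7]
force: [-0.3, -1.2, 1.5]
opening: 0.0142
gripper_force: 29.7
```

```bash
python3 - <<'E'
from h import *
o=ctrl.get_obs();print(o['tool_pos'],o['orientation'],o['force'],o['moment'],o['gripper_force'],o['opening'])
E
```

```text
[0.57780728 0.0319526  0.06567195] [-176.99572211  -17.98490436  -14.71070217] [-0.34088217 -1.2152775   1.45589144] [-0.78165411  0.82404376 -0.02396183] 29.746200442314148 0.01418604566140678
```

{"op": "send_rows", "data": {
  "plan": [
    [[0,0.01,0,-0.4,0.07,1.23],[0,0.03,0,-0.8,0.13,2.47],[0.01,0.04,0,-1.2,0.2,3.7],[0.01,0.06,0,-1.6,0.26,4.94],[0.01,0.07,0,-2,0.33,6.17],[0.01,0.08,0,-2.4,0.39,7.41],[0.01,0.1,0,-2.8,0.46,8.64],[0.01,0.11,0,-3.2,0.52,9.88]]
  ]
}}

```text
clock: 23.25
tool_pos: [0.5775, 0.0308, 0.0657]
orientation: [-177.0, -18.0, -25.1]
force: [-1.8, -0.4, 2.9]
opening: 0.0142
gripper_force: 29.8
```

{"op": "send_rows", "data": {
  "plan": [
    [[0,0.01,0,-0.4,0.07,1.23],[0,0.03,0,-0.8,0.13,2.47],[0.01,0.04,0,-1.2,0.2,3.7],[0.01,0.06,0,-1.6,0.26,4.94],[0.01,0.07,0,-2,0.33,6.17],[0.01,0.08,0,-2.4,0.39,7.41],[0.01,0.1,0,-2.8,0.46,8.64],[0.01,0.11,0,-3.2,0.52,9.88]]
  ]
}}

```text
clock: 23.92
tool_pos: [0.5771, 0.0297, 0.0656]
orientation: [-177.0, -18.0, -35.6]
force: [-3.7, -0.2, 6.0]
opening: 0.0142
gripper_force: 29.9
```

```bash
python3 - <<'E'
from srch import *
o=ctrl.get_obs();print(o['tool_pos'],o['orientation'],o['force'],o['moment'],o['gripper_force'],o['opening'])
A=cur()[1]; yt=UR.inv().apply(A.apply([0,1,0])); print('psi',np.arctan2(-yt[0],-yt[1]))
E
```

```text
[0.57705896 0.02967029 0.06559698] [-176.98347679  -17.97715222  -35.58596594] [-3.71597254 -0.18420454  6.00205485] [-0.50478718  1.97444724 -0.13742848] 29.926431477069855 0.014186249099697503
psi 0.7287478142944791
```

{"op": "send_rows", "data": {
  "plan": [
    [[0,0,0,0,0,0],[0,0,0,0,0,0],[0,0,0,0,0,0],[0,0,0,0,0,0]]
  ],
  "fingers": 0.5
}}

```text
clock: 24.25
tool_pos: [0.5773, 0.03, 0.0654]
orientation: [-176.9, -18.0, -35.5]
force: [-0.4, 1.2, -0.4]
opening: 0.0353
gripper_force: 0.0
```

```bash
sed -i "s/^KN=.*/KN=np.array([-28.,-.3,83.])/" h.py; python3 - <<'E'
from srch import *
o=ctrl.get_obs();print(o['force'],o['opening'],o['moment'])
p,A=cur(); q1=p-A.as_matrix()[:,2]*.075
h,B=pose('len',.73,18,-3,75); m,C=pose('thk',0.05,15,0,85)
rows((p,A),[(q1,A,8)]); rows((q1,A),[(m,C,8),(h,B,8),(h,B,3)])
E
```

```text
[-0.44823101  1.19208017 -0.42592515] 0.03527094908142789 [0.44053626 1.05426902 0.01994689]
[[-0.0, 0.0, -0.94, 0.0, 0.0, 0.0], [0.0, -0.0, -1.87, 0.0, 0.0, 0.0], [-0.0, 0.0, -2.81, 0.0, 0.0, 0.0], [-0.0, 0.0, -3.75, 0.0, 0.0, 0.0], [0.0, -0.0, -4.69, 0.0, 0.0, 0.0], [-0.0, 0.0, -5.63, 0.0, 0.0, 0.0], [0.0, -0.0, -6.56, 0.0, 0.0, 0.0], [-0.0, 0.0, -7.5, 0.0, 0.0, 0.0]]
[[0.09, 0.1, -0.11, 1.04, -0.48, -4.75], [0.17, 0.19, -0.22, 2.08, -0.96, -9.49], [0.26, 0.29, -0.33, 3.12, -1.44, -14.24], [0.34, 0.38, -0.44, 4.16, -1.92, -18.98], [0.43, 0.48, -0.55, 5.2, -2.4, -23.73], [0.52, 0.58, -0.66, 6.24, -2.88, -28.47], [0.6, 0.67, -0.78, 7.28, -3.36, -33.22], [0.69, 0.77, -0.89, 8.32, -3.84, -37.97]]
[[0.01, 0.14, 0.14, 1.46, 0.51, -6.1], [0.03, 0.29, 0.28, 2.92, 1.02, -12.2], [0.04, 0.43, 0.42, 4.38, 1.53, -18.3], [0.05, 0.58, 0.56, 5.84, 2.04, -24.4], [0.07, 0.72, 0.7, 7.3, 2.55, -30.5], [0.08, 0.87, 0.84, 8.76, 3.06, -36.6], [0.09, 1.01, 0.98, 10.22, 3.57, -42.7], [0.11, 1.16, 1.12, 11.68, 4.08, -48.8]]
[[0.0, 0.0, 0.0, 0.0, 0.0, -0.0], [0.0, 0.0, 0.0, 0.0, 0.0, -0.0], [0.0, 0.0, 0.0, 0.0, 0.0, -0.0]]
```

```bash
python3 - <<'E'
from srch import *
for mode,ph,al,be in [('thk',.73,18,3),('thk',.4,16,2),('thk',.05,15,0),('thk',-.4,16,-1),('len',.73,18,-3)]:
    for back in (0,20,40,75,85):
        if mode=='thk' and ph<.7 and back<75: continue
        ax=-tool(ph,np.radians(al),mode,np.radians(be))[:,2]*back
        print(mode,ph,back,cl.clear(ph,np.radians(al),mode,np.radians(be),off=ax[:2],zg=83+ax[2]))
E
```

```text
thk 0.73 0 [  6.  78.  13. 121.  23.]
thk 0.73 20 [  7.  84.  17. 126.  24.]
thk 0.73 40 [ 14.  91.  30. 133.  26.]
thk 0.73 75 [ 47. 109.  61. 143.  29.]
thk 0.73 85 [ 57. 115.  71. 147.  30.]
thk 0.4 75 [ 56.  99.  73. 123.  53.]
thk 0.4 85 [ 66. 106.  81. 126.  53.]
thk 0.05 75 [76. 83. 92. 91. 75.]
thk 0.05 85 [ 84.  90. 100.  94.  75.]
thk -0.4 75 [99. 54. 71. 58. 52.]
thk -0.4 85 [106.  64.  79.  62.  53.]
len 0.73 0 [78.  7.  8. 50. 18.]
len 0.73 20 [84.  8. 11. 51. 19.]
len 0.73 40 [90. 12. 25. 51. 19.]
len 0.73 75 [108.  44.  58.  53.  21.]
len 0.73 85 [115.  53.  68.  56.  21.]
```

Clear all along.

{"op": "send_rows", "data": {
  "plan": [
    [[0,0,-0.5,0,0,0],[0,0,-1.4,0,0,0],[0,0,-2.5,0,0,0],[0,0,-3.6,0,0,0],[0,0,-4.8,0,0,0],[0,0,-6,0,0,0],[0,0,-7,0,0,0],[0,0,-7.5,0,0,0]]
  ]
}}

```text
clock: 24.92
tool_pos: [0.5565, 0.0406, 0.138]
orientation: [-176.8, -18.0, -35.5]
force: [0.3, 0.8, -0.3]
opening: 0.0438
gripper_force: 0.0
```

{"op": "send_rows", "data": {
  "plan": [
    [[0.1,0.1,-0.1,1,-0.5,-4.8],[0.2,0.2,-0.2,2.1,-1,-9.5],[0.3,0.3,-0.3,3.1,-1.4,-14.2],[0.3,0.4,-0.4,4.2,-1.9,-19],[0.4,0.5,-0.6,5.2,-2.4,-23.7],[0.5,0.6,-0.7,6.2,-2.9,-28.5],[0.6,0.7,-0.8,7.3,-3.4,-33.2],[0.7,0.8,-0.9,8.3,-3.8,-38]]
  ],
  "fingers": 0.8
}}

```text
clock: 25.58
tool_pos: [0.5544, 0.0306, 0.1468]
orientation: [179.9, -15.0, 4.5]
force: [-0.3, 0.7, -0.5]
opening: 0.0701
gripper_force: 0.0
```

{"op": "send_rows", "data": {
  "plan": [
    [[0,0.1,0.1,1.5,0.5,-6.1],[0,0.3,0.3,2.9,1,-12.2],[0,0.4,0.4,4.4,1.5,-18.3],[0.1,0.6,0.6,5.8,2,-24.4],[0.1,0.7,0.7,7.3,2.6,-30.5],[0.1,0.9,0.8,8.8,3.1,-36.6],[0.1,1,1,10.2,3.6,-42.7],[0.1,1.2,1.1,11.7,4.1,-48.8]]
  ]
}}

```text
clock: 26.25
tool_pos: [0.5591, 0.019, 0.1363]
orientation: [176.9, -18.0, 55.6]
force: [-0.3, -0.6, -1.0]
opening: 0.0701
gripper_force: 0.0
```

{"op": "send_rows", "data": {
  "plan": [
    [[0,0,0,0,0,0],[0,0,0,0,0,0],[0,0,0,0,0,0]]
  ]
}}

```text
clock: 26.5
tool_pos: [0.5591, 0.0187, 0.1364]
orientation: [177.0, -18.0, 55.0]
force: [1.2, 0.7, 1.1]
opening: 0.0702
gripper_force: 0.0
```

```bash
python3 - <<'E'
from srch import *
p,A=cur(); h,B=pose('len',.73,18,-3,75);g,B=pose('len',.73,18,-3,0);print(p,h)
rows((p,A),[(h,B,1),(g,B,7)])
E
```

```text
[0.55905483 0.0187445  0.13636067] [0.55949871 0.02000779 0.13618618]
[[0.12, -0.04, 0.05, 0.09, 0.04, -0.25], [0.12, -0.04, 1.13, 0.09, 0.04, -0.25], [0.12, -0.04, 2.2, 0.09, 0.04, -0.25], [0.12, -0.04, 3.27, 0.09, 0.04, -0.25], [0.12, -0.05, 4.34, 0.09, 0.04, -0.25], [0.12, -0.05, 5.41, 0.09, 0.04, -0.25], [0.12, -0.05, 6.48, 0.09, 0.04, -0.25], [0.12, -0.05, 7.55, 0.09, 0.04, -0.25]]
```

{"op": "send_rows", "data": {
  "plan": [
    [[0.1,0,0.5,0,0,-0.2],[0.1,0,1.6,0,0,-0.2],[0.1,0,2.7,0,0,-0.2],[0.1,0,3.8,0,0,-0.2],[0.1,0,5,0,0,-0.2],[0.1,0,6.2,0,0,-0.2],[0.1,0,7.1,0,0,-0.2],[0.1,0,7.5,0,0,-0.2]]
  ]
}}

```text
clock: 27.17
tool_pos: [0.5758, 0.0369, 0.0636]
orientation: [177.0, -17.9, 55.5]
force: [0.5, 0.3, 0.9]
opening: 0.07
gripper_force: 0.0
```

{"op": "send_rows", "data": {
  "plan": [
    [[0,0,0,0,0,0],[0,0,0,0,0,0],[0,0,0,0,0,0],[0,0,0,0,0,0]]
  ],
  "fingers": 0.49
}}

```text
clock: 27.5
tool_pos: [0.5766, 0.0367, 0.0665]
orientation: [176.8, -18.0, 55.5]
force: [0.9, -0.3, -0.8]
opening: 0.0492
gripper_force: 0.0
```

```bash
python3 - <<'E'
from srch import *
o=ctrl.get_obs();print(o['force'],o['moment'],o['opening'],o['gripper_force'])
p,A=cur();g,B=pose('len',.73,18,-3,0);print(p,g); yt=A.apply([0,1,0]);print('F along tool y',yt@o['force'])
E
```

```text
[ 0.89060312 -0.25643394 -0.84196161] [-0.9648274   0.79959708 -0.02307124] 0.04916176545186508 0.0
[0.57664281 0.03666287 0.06653957] [0.57590908 0.03679395 0.06495469]
F along tool y 0.8285936574865085
```

{"op": "send_rows", "data": {
  "plan": [
    [[0,0,0,0,0,0],[0,0,0,0,0,0],[0,0,0,0,0,0],[0,0,0,0,0,0]]
  ],
  "fingers": 0.46
}}

```text
clock: 27.83
tool_pos: [0.5751, 0.0376, 0.0663]
orientation: [177.0, -18.0, 55.5]
force: [-5.5, 5.0, 5.0]
opening: 0.0423
gripper_force: 30.0
```

```bash
python3 - <<'E'
from srch import *
o=ctrl.get_obs();A=cur()[1];print(o['force'],o['moment'],o['opening'],o['gripper_force'],A.apply([0,1,0])@o['force'])
E
```

```text
[-5.45906481  5.00264315  5.00323038] [1.78720579 2.56771278 0.82344699] 0.04225614803726946 29.981093108654022 -7.090005974451851
```

{"op": "send_rows", "data": {
  "plan": [
    [[0,-0.05,0,0,0,0],[0,-0.1,0,0,0,0],[0,-0.1,0,0,0,0]]
  ],
  "fingers": 0
}}

```text
clock: 28.08
tool_pos: [0.5751, 0.0377, 0.0662]
orientation: [176.9, -18.0, 55.5]
force: [-4.5, 4.1, 5.3]
opening: 0.0419
gripper_force: 30.0
```

```bash
python3 - <<'E'
from srch import *
o=ctrl.get_obs();p,A=cur();print(o['force'],o['moment'],o['opening'],o['gripper_force'],A.apply([0,1,0])@o['force'])
G=p-A.as_matrix()[:,2]*.019;print('grasp unit',UR.inv().apply(G-UO)*1e3)
turn((p,A),8*1.25,8)
E
```

```text
[-4.49461438  4.1395724   5.32555327] [1.26072639 2.30073734 0.59360647] 0.041892146592626016 30.006636679172516 -5.780385299957988
grasp unit [-28.74489047   0.66195493  84.28668574]
[[0.0, 0.01, 0.0, -0.39, -0.06, 1.19], [0.0, 0.03, 0.0, -0.77, -0.13, 2.37], [-0.0, 0.04, 0.0, -1.16, -0.19, 3.56], [-0.0, 0.05, 0.0, -1.55, -0.26, 4.75], [-0.0, 0.07, 0.0, -1.93, -0.32, 5.93], [-0.0, 0.08, 0.0, -2.32, -0.39, 7.12], [-0.0, 0.09, 0.0, -2.71, -0.45, 8.31], [-0.01, 0.11, 0.0, -3.1, -0.51, 9.5]]
```

{"op": "send_rows", "data": {
  "plan": [
    [[0,-0.05,0,-0.4,-0.06,1.2],[0,-0.08,0,-0.8,-0.13,2.4],[0,-0.1,0,-1.2,-0.19,3.6],[0,-0.1,0,-1.5,-0.26,4.75],[0,-0.1,0,-1.9,-0.32,5.9],[0,-0.1,0,-2.3,-0.39,7.1],[0,-0.1,0,-2.7,-0.45,8.3],[0,-0.1,0,-3.1,-0.5,9.5]]
  ]
}}

```text
clock: 28.75
tool_pos: [0.5757, 0.0371, 0.0663]
orientation: [176.7, -18.1, 45.5]
force: [2.7, -5.1, 0.2]
opening: 0.0418
gripper_force: 29.9
```

```bash
cat >> h.py <<'E'
def stat():
    o=ctrl.get_obs();p,A=cur();M=A.as_matrix();zt=M[:,2];F=o['force']
    yt=UR.inv().apply(M[:,1]);G=UR.inv().apply(p-zt*.019-UO)*1e3
    print('F',F.round(1),'Ftool',A.inv().apply(F).round(1),'Mz',o['moment'][2].round(3),'T',[round(o['moment'][2]-d*np.cross(zt,F)[2],3) for d in (0,.3,.36,.42)],'open',o['opening'].round(4),o['gripper_force'].round(0),'phi_len',np.arctan2(-yt[1],yt[0]).round(3),'G',G.round(1),'j',o['joint_pos'].round(0),o['clock'])
E
python3 -c "
from h import *
stat()"
```

```text
Traceback (most recent call last):
  File "h.py", line 56, in stat
    print('F',F.round(1),'Ftool',A.inv().apply(F).round(1),'Mz',o['moment'][2].round(3),'T',[round(o['moment'][2]-d*np.cross(zt,F)[2],3) for d in (0,.3,.36,.42)],'open',o['opening'].round(4),o['gripper_force'].round(0),'phi_len',np.arctan2(-yt[1],yt[0]).round(3),'G',G.round(1),'j',o['joint_pos'].round(0),o['clock'])
                                                                                                                                                                         ^^^^^^^^^^^^^^^^^^
AttributeError: 'float' object has no attribute 'round'
```

{"op": "send_rows", "data": {
  "plan": [
    [[0,0.04,0,-0.4,-0.06,1.2],[0,0.07,0,-0.8,-0.13,2.4],[0,0.08,0,-1.2,-0.19,3.6],[0,0.09,0,-1.5,-0.26,4.75],[0,0.1,0,-1.9,-0.32,5.9],[0,0.1,0,-2.3,-0.39,7.1],[0,0.1,0,-2.7,-0.45,8.3],[0,0.1,0,-3.1,-0.5,9.5]]
  ]
}}

```text
clock: 29.42
tool_pos: [0.5763, 0.0364, 0.0663]
orientation: [176.8, -18.1, 35.5]
force: [3.7, -8.3, -1.0]
opening: 0.042
gripper_force: 29.9
```

```bash
sed -i "s/o\['opening'\].round(4),o\['gripper_force'\].round(0)/o['opening'],o['gripper_force']/" h.py
python3 -c "
from h import *
stat()"
```

```text
F [ 3.7 -8.3 -1. ] Ftool [-2.1  8.9  0.9] Mz -0.802 T [np.float64(-0.802), np.float64(0.057), np.float64(0.229), np.float64(0.4)] open 0.04197465635779041 29.886049926280975 phi_len 1.093 G [-28.7   1.1  84.4] j [ 22.  13. -37.  -2. -22. 105.] 29.4167
```

{"op": "send_rows", "data": {
  "plan": [
    [[0,0.05,0,-0.4,-0.06,1.2],[0,0.1,0,-0.8,-0.13,2.4],[0,0.14,0,-1.2,-0.19,3.6],[0,0.16,0,-1.5,-0.26,4.75],[0,0.17,0,-1.9,-0.32,5.9],[0,0.18,0,-2.3,-0.39,7.1],[0,0.19,0,-2.7,-0.45,8.3],[0,0.2,0,-3.1,-0.5,9.5]]
  ]
}}

```text
clock: 30.08
tool_pos: [0.5768, 0.0354, 0.0663]
orientation: [176.8, -18.1, 25.5]
force: [-0.5, -2.5, 1.9]
opening: 0.0419
gripper_force: 30.0
```

```bash
python3 -c "
from h import *
stat()
turn(cur(),10,8)"
```

```text
F [-0.5 -2.5  1.9] Ftool [-0.9  2.2 -2.2] Mz -0.082 T [np.float64(-0.082), np.float64(0.132), np.float64(0.175), np.float64(0.218)] open 0.041871780017373364 29.958990812301636 phi_len 1.267 G [-28.6   1.   84.3] j [ 25.  12. -43.  10. -17.  81.] 30.0833
[[0.0, 0.01, 0.0, -0.39, -0.07, 1.19], [0.0, 0.03, 0.0, -0.78, -0.13, 2.37], [0.0, 0.04, 0.0, -1.17, -0.2, 3.56], [0.0, 0.05, 0.0, -1.55, -0.26, 4.75], [0.0, 0.06, 0.0, -1.94, -0.33, 5.93], [-0.0, 0.08, 0.0, -2.33, -0.39, 7.12], [-0.0, 0.09, 0.0, -2.72, -0.46, 8.3], [-0.0, 0.1, 0.0, -3.11, -0.52, 9.49]]
```

{"op": "send_rows", "data": {
  "plan": [
    [[0,0.02,0,-0.4,-0.06,1.2],[0,0.04,0,-0.8,-0.13,2.4],[0,0.06,0,-1.2,-0.19,3.6],[0,0.08,0,-1.5,-0.26,4.75],[0,0.1,0,-1.9,-0.32,5.9],[0,0.11,0,-2.3,-0.39,7.1],[0,0.12,0,-2.7,-0.45,8.3],[0,0.13,0,-3.1,-0.5,9.5]]
  ]
}}

```text
clock: 30.75
tool_pos: [0.5771, 0.0344, 0.0663]
orientation: [176.9, -18.1, 15.5]
force: [-3.0, -1.0, 4.3]
opening: 0.0418
gripper_force: 30.0
```

```bash
python3 -c "
from h import *
stat()"
```

```text
F [-3.  -1.   4.3] Ftool [-1.6  0.5 -5. ] Mz 0.013 T [np.float64(0.013), np.float64(0.082), np.float64(0.096), np.float64(0.109)] open 0.041800477472357066 29.97866928577423 phi_len 1.442 G [-28.4   1.   84.3] j [ 25.  12. -49.  27. -13.  55.] 30.75
```

{"op": "send_rows", "data": {
  "plan": [
    [[0,0.01,0,-0.16,-0.03,0.5],[0,0.02,0,-0.33,-0.05,1],[0,0.02,0,-0.5,-0.08,1.5],[0,0.03,0,-0.65,-0.11,2],[0,0.03,0,-0.82,-0.14,2.5],[0,0.04,0,-1,-0.16,3],[0,0.04,0,-1.15,-0.2,3.5],[0,0.05,0,-1.3,-0.22,4]]
  ]
}}

```text
clock: 31.42
tool_pos: [0.5773, 0.0339, 0.0662]
orientation: [176.9, -18.1, 11.3]
force: [-5.3, 1.3, 6.4]
opening: 0.0421
gripper_force: 30.0
```

```bash
python3 -c "
from h import *
stat()"
```

```text
F [-5.3  1.3  6.4] Ftool [-2.7 -1.9 -7.7] Mz 0.279 T [np.float64(0.279), np.float64(0.144), np.float64(0.116), np.float64(0.089)] open 0.04214162370137909 30.037424862384796 phi_len 1.515 G [-28.3   1.   84.3] j [ 24.  12. -51.  35. -12.  44.] 31.4167
```

{"op": "send_rows", "data": {
  "plan": [
    [[0,0,-0.02,-0.16,-0.03,0.5],[0,0,-0.04,-0.33,-0.05,1],[0,0,-0.06,-0.5,-0.08,1.5],[0,0.01,-0.08,-0.65,-0.11,2],[0,0.01,-0.1,-0.82,-0.14,2.5],[0,0.01,-0.1,-1,-0.16,3]]
  ]
}}

```text
clock: 31.92
tool_pos: [0.577, 0.0336, 0.0664]
orientation: [176.8, -18.0, 8.1]
force: [6.4, -2.0, -9.3]
opening: 0.0423
gripper_force: 29.8
```

```bash
python3 -c "
from h import *
stat()"
```

```text
F [ 6.4 -2.  -9.3] Ftool [ 2.9  2.3 10.8] Mz -0.07 T [np.float64(-0.07), np.float64(0.099), np.float64(0.133), np.float64(0.167)] open 0.04231597189775553 29.79658931493759 phi_len 1.571 G [-28.6   1.1  84.4] j [ 23.  12. -52.  40. -12.  36.] 31.9167
```

{"op": "send_rows", "data": {
  "plan": [
    [[0,0.01,0.02,-0.16,-0.03,0.5],[0,0.02,0.04,-0.33,-0.05,1],[0,0.02,0.06,-0.5,-0.08,1.5],[0,0.03,0.06,-0.65,-0.11,2],[0,0.03,0.06,-0.82,-0.14,2.5]]
  ]
}}

```text
clock: 32.33
tool_pos: [0.5771, 0.0334, 0.0664]
orientation: [176.9, -18.1, 5.4]
force: [2.6, -1.4, -4.0]
opening: 0.0419
gripper_force: 29.9
```

```bash
python3 -c "
from h import *
stat()"
```

```text
F [ 2.6 -1.4 -4. ] Ftool [1.1 1.4 4.6] Mz 0.004 T [np.float64(0.004), np.float64(0.116), np.float64(0.139), np.float64(0.161)] open 0.041870646635998134 29.86939787864685 phi_len 1.617 G [-28.4   1.1  84.4] j [ 23.  12. -53.  44. -12.  30.] 32.3333
```

{"op": "send_rows", "data": {
  "plan": [
    [[0,0.01,0.01,-0.16,-0.03,0.5],[0,0.01,0.02,-0.33,-0.05,1],[0,0.02,0.02,-0.5,-0.08,1.5],[0,0.02,0.02,-0.65,-0.11,2]]
  ]
}}

```text
clock: 32.67
tool_pos: [0.5772, 0.0332, 0.0664]
orientation: [176.8, -18.1, 3.4]
force: [1.3, -2.4, -1.1]
opening: 0.0421
gripper_force: 30.1
```

```bash
python3 -c "
from h import *
stat()"
```

```text
F [ 1.3 -2.4 -1.1] Ftool [0.7 2.4 1.6] Mz 0.718 T [np.float64(0.718), np.float64(0.932), np.float64(0.975), np.float64(1.018)] open 0.042138441504956846 30.106245530225806 phi_len 1.653 G [-28.3   1.1  84.4] j [ 23.  12. -53.  46. -12.  26.] 32.6667
```

{"op": "send_rows", "data": {
  "plan": [
    [[0,0,0,0.25,0.04,-0.8],[0,0,0,0.25,0.04,-0.8]]
  ]
}}

```text
clock: 32.83
tool_pos: [0.5773, 0.0333, 0.0664]
orientation: [176.9, -18.1, 4.2]
force: [2.1, -1.3, -0.9]
opening: 0.0419
gripper_force: 30.0
```

```bash
python3 -c "
from h import *
stat()"
```

```text
F [ 2.1 -1.3 -0.9] Ftool [1.6 1.4 1.6] Mz 0.123 T [np.float64(0.123), np.float64(0.228), np.float64(0.249), np.float64(0.27)] open 0.041932931430952565 29.969568194137537 phi_len 1.638 G [-28.2   1.1  84.4] j [ 23.  12. -53.  45. -12.  28.] 32.8333
```

{"op": "send_rows", "data": {
  "plan": [
    [[0,0,0,-0.03,0,0.1],[0,0,0,-0.06,0,0.2],[0,0,0,-0.06,0,0.2]]
  ]
}}

```text
clock: 33.08
tool_pos: [0.5773, 0.0332, 0.0664]
orientation: [176.8, -18.1, 4.0]
force: [1.3, -1.8, -0.0]
opening: 0.0423
gripper_force: 30.0
```

```bash
python3 -c "
from h import *
stat()"
```

```text
F [ 1.3 -1.8 -0. ] Ftool [1.1 1.9 0.5] Mz 0.287 T [np.float64(0.287), np.float64(0.443), np.float64(0.475), np.float64(0.506)] open 0.04225302838970989 30.021636152087012 phi_len 1.642 G [-28.2   1.1  84.4] j [ 23.  12. -53.  45. -12.  27.] 33.0833
```

{"op": "send_rows", "data": {
  "plan": [
    [[0,0,0,0,0,0],[0,0,0,0,0,0],[0,0,0,0,0,0],[0,0,0,0,0,0],[0,0,0,0,0,0]]
  ],
  "fingers": 0.8
}}

```text
clock: 33.5
tool_pos: [0.5771, 0.0333, 0.0662]
orientation: [176.8, -18.1, 4.0]
force: [0.6, 0.2, -0.6]
opening: 0.0679
gripper_force: 0.0
```

{"op": "send_rows", "data": {
  "plan": [
    [[0,0,-0.5,0,0,0],[0,0,-1.4,0,0,0],[0,0,-2.6,0,0,0],[0,0,-4,0,0,0],[0,0,-5.5,0,0,0],[0,0,-7.5,0,0,0],[0,0,-9,0,0,0],[0,0,-10,0,0,0]]
  ]
}}

```text
clock: 34.17
tool_pos: [0.5459, 0.0371, 0.1628]
orientation: [176.9, -18.2, 4.0]
force: [1.1, 1.1, 0.2]
opening: 0.0703
gripper_force: 0.0
```

```bash
python3 - <<'E'
from h import *
import pickle
s0,t0=pickle.load(open('s8.pkl','rb'))
t=snap('side');stat()
g=cv2.cvtColor(t['img'],7).astype(int);h=cv2.cvtColor(t0['img'],7).astype(int)
# prop bar / cover / posts region unchanged since seating?
r=np.abs(g-h)[140:250,185:235];print('changed px near bar/cover',(r>40).sum(),'of',r.size)
ex=proj(t,U(68,100,157));print(ex)
for v in (233,236,239,241,243): print(g[v,184:200].tolist(),h[v,184:200].tolist())
print('\n'.join(' '.join('%3d'%x for x in r) for r in g[226:246:1,250:280:1]))
E
```

```text
F [0.4 0.8 1.8] Ftool [ 1.  -0.7 -1.6] Mz 0.023 T [np.float64(0.023), np.float64(-0.061), np.float64(-0.078), np.float64(-0.095)] open 0.06994677631878678 0.0 phi_len 1.641 G [-58.5   8.9 182.3] j [ 31.   1. -44.  21. -32.  46.] 34.2167
changed px near bar/cover 0 of 5500
[190.26303251 242.54698005]
[78, 78, 84, 82, 70, 53, 125, 179, 179, 183, 180, 181, 171, 129, 90, 80] [68, 63, 69, 70, 56, 45, 107, 149, 150, 151, 149, 150, 141, 108, 75, 67]
[116, 78, 77, 85, 108, 156, 178, 180, 177, 181, 182, 160, 114, 86, 82, 85] [100, 62, 63, 64, 94, 133, 149, 151, 149, 149, 150, 134, 94, 68, 68, 69]
[165, 111, 84, 135, 181, 184, 181, 179, 182, 180, 143, 90, 82, 58, 64, 78] [141, 98, 64, 111, 150, 150, 152, 152, 153, 149, 122, 74, 66, 53, 51, 62]
[186, 152, 78, 119, 156, 153, 164, 187, 194, 162, 88, 80, 61, 49, 62, 79] [158, 129, 62, 101, 131, 128, 139, 156, 164, 136, 70, 69, 45, 40, 54, 64]
[184, 164, 111, 93, 126, 147, 149, 154, 154, 131, 86, 60, 51, 49, 51, 64] [153, 138, 92, 74, 106, 123, 126, 123, 129, 112, 70, 48, 43, 39, 39, 52]
 37  39  41  44  39  49  54  57  67  74  66  51  48  50  52  
[... 1638 characters left out ...]
  37  32  30  28  38 206 237  91  61 112 160 182 180 181 182 183 184 180 181 181 183 165 122  69  43
219 216 219 180  68  33  31  31  29  70 175 193  38  37  36  53 107 161 181 180 183 184 183 180 164 150 172 179 167 117
218 219 220 174  32  31  30  29  36 147 181  89  38  39  29  17  23  55 109 161 181 182 184 181 181 182 182 176 173 182
219 219 203 140  33  31  33  30  35  51  58  46  40  30  21  25  16  25  36  59 111 162 181 182 179 182 182 181 183 182
220 218 204 139  36  37  35  26  32  31  24  33  35  33  23  30  21  29  30  30  37  60 110 165 182 183 184 181 180 182
220 221 188  99  30  31  30  33  18  28  30  30  29  22  21  17  22  25  30  33  32  31  35  56 110 158 181 182 179 183
```

```bash
python3 -c "
from h import *
print(ctrl.close_job())"
```

```text
the job is handed in; nothing more can be done
None
```

The prop bar is seated level in both notches with its tab outside the unit's -y post. The cover leans on it by itself, and the knob is turned clockwise to its stop at about 1.64 rad. On first contact with the stop the twist briefly read roughly 0.9 N m, above the 0.35 N m that marks home. I backed off at once, pressed again to about 0.45 N m to confirm the stop, then released, retreated and handed the job in at 34 s. The hand-in call returned no verdict.

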